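# Drop two grinding balls from the slide-gate dispenser

## Robot

A 6-joint arm with a two-finger parallel gripper is mounted at the origin on the work surface. World frame = base frame: x ahead of the robot, y to its left, z up, the work surface at z = 0. Lengths are in m, angles in rad, forces in N, time in s.
With the tool pointing down it reaches from about 0.4 to 0.925 m from the base axis. Payload 3.4 kg.
Tool frame: the origin (TCP) lies at the very end of the fingers, on their centre line; the grasp point (between the pads) lies 19 mm behind it; z points along the fingers, y is the direction in which the jaws open and shut (so a half turn about z gives the same grasp; the last joint's range is limited). The gripper opens to 85 mm and grips with 20 to 120 N. Pads are 22 mm wide; open, the fingers measure 114 mm over their backs; the gripper's body (76 mm by 85 mm) begins 54 mm behind the grasp point. The pads swing forward as they close: fully open they stand 13 mm farther back than shut.
Start: joints at [-1.403, 0.307, 1.506, -0, 1.328, -0.073], TCP at [0.138, -0.558, 0.207] pointing down, gripper open.
Joint ranges: [-3.12, 3.12], [-1.05, 2.28], [0.14, 2.33], [-1.42, 4.57], [0.1, 2.73], [-2.68, 2.68]. Speed limits (rad/s): [2.57, 2.57, 3.14, 3.14, 3.14, 3.14].

## Interface

Orientations are given as a unit quaternion [x, y, z, w].
In Python, from station import arm, vision gives the robot as it stands.
- The arm moves only by the shell command python3 -m handwheel 'ROWS'. ROWS is JSON, a list of rows, each a list of 7 numbers: the shift along the world's x, y, z in mm, then the turn, a rotation vector about the world's x, y, z in rad, then the closure, from -1 (fully open) to 1 (shut), so that 0 is half open. A call has 1 to 20 rows; each row shifts and turns the pose as measured when the row begins; what a row does not reach is not made up. A row lasts 1/8 s, in which the tool goes at most 62.5 mm and 10.7 degrees, less where a joint would pass 70% of its speed; a pose out of reach is approached as far as the arm can. A call is refused whole if a number of a shift passes 62.5 or a number of a turn 0.188, either way. A call with a gripper value outside its range is refused whole. The fingers move at their own pace and stop on an object; the grip force is fixed at half the most. Time passes only in rows, so rows that do not move let the fingers close. It gives the time, the measured TCP pose, the force and the opening at its end, in the units of the state.
- arm.get_obs(): the state, without advancing time (a new reading comes with each control period).
- vision.get_image(name): name is "scene" or "side" or "wrist"; returns the picture (400x640x3 uint8, red, green, blue); there is no depth.
- vision.calibration(name): a dict with "fx", "fy", "cx", "cy" (pixels), "position" and "rotation" of the camera in the world. Camera axes: x right, y up, looking along -z (the intrinsics and any distortion apply to the point x, -y, -z); pixel columns grow to the right and rows downward; lengths in m; the calibration is good to about 2 mm. A picture is of the moment at which its call begins: read the wrist's pose just before it. calibration takes no time and is no camera call; for the wrist camera it gives the pose at the moment of the call.
- arm.finish_job(): hands the job in, once; it reports no verdict.
The state is a dict: "clock": time; "qpos": joint angles; "qd": joint speeds; "tau": joint torques, N m; "eef_pos": TCP position; "ee_rot": TCP orientation; "contact_force": force on the tool from outside, world axes, zero at the start; "torque": the same for the moment, N m; "width": finger opening in m.
Only numpy, scipy, OpenCV 4.12 (cv2) and the standard library are available. Lean on these libraries where they do the work, as an engineer would, in place of code of your own. Each camera call takes 0.05 s, during which the arm holds its last target.

## Task

Set the steel catch pan on the bench under the ball dispenser, its handle towards you, then pull the dispenser's stiff slide gate out just far enough to drop exactly two of the three balls into the pan. Push the gate fully home again so that the third ball stays in the dispenser, leave the pan standing under the cells with its two balls, and do not disturb the other things on the bench.

Things in the scene. Friction and masses are not known exactly. Their poses are not given: they have to be found in the camera images.
- dispenser: Fixed bench ball dispenser; origin on the bench right below the middle of its row of four cells, z up. The row runs along its y. The cell block overhangs: below the gate (guides down to z = 48 mm) the space is free to the bench, open to -x (the robot's side) and to both ends in y. Three cells hold a ball each, the fourth is empty under a cap.
- cell_row (a point): Middle of the top of the aluminium cell block, z = 84 mm above the dispenser's origin; axes as the dispenser's. The block is 128 mm long (y -64 to +64), x -23.5 to +23.5 mm with the gate guides. Cells are open-topped, 22 x 22 mm, centred at x = 0, y = +48, +16, -16, -48 mm.
- column (a point): Middle of the top of the white column that carries the block from behind: in the dispenser's frame x 48 to 98 mm, y -50 to +50 mm, z 0 to 84 mm, on a 10 mm high foot x 48 to 116 mm, y -75 to +75 mm.
- gate (a joint): Slide gate under the cells (z 52 to 58 mm), metres: 0 = fully home at its stop, grows as pulled out along the dispenser's -y, up to 0.13; starts 0 to 8 mm. Stiff (8 N friction), stays where left. Rear edge at y = 64 mm minus the joint value: it uncovers the cell at y = +48 mm first. A ball is surely gone once the edge is 9 mm past its cell's centre, and surely stays until the edge reaches the centre.
- gate_tab (a point): The gate's upright steel grip tab, 12 mm thick along the dispenser's y, 40 mm wide along its x, from the gate's top (z = 58 mm) up to z = 118 mm. This point is its middle at z = 88 mm, x = 0, y = -108 mm minus the joint value in the dispenser's frame: 38 mm of free space to the cell block when home. Axes as the dispenser's.
- ball1_center (a point): Polished steel ball, 18 mm diameter, 24 g; its centre. It starts in one of the dispenser's four cells, lying on the gate. The three balls are alike.
- ball2_center (a point): Polished steel ball, 18 mm diameter, 24 g; its centre. It starts in one of the dispenser's four cells, lying on the gate. The three balls are alike.
- ball3_center (a point): Polished steel ball, 18 mm diameter, 24 g; its centre. It starts in one of the dispenser's four cells, lying on the gate. The three balls are alike.
- cap: Fixed flat grey cap, 34 x 30 x 5 mm with a 12 mm wide, 8 mm high knob, lying on top of the empty cell. Origin at the middle of its underside, at z = 84 mm.
- pan_mid (a point): Loose open steel catch pan, 56 mm (its x) x 140 mm (its y) x 32 mm high, walls and floor about 3 mm, 0.18 to 0.29 kg with its handle. This point is in the middle of the pan, 16 mm above its underside. The handle is on its -x side. It belongs under the cells with its x and y along the dispenser's, its middle below the middle of the row of cells.
- pan_grip (a point): The pan's handle: an upright steel fin, 12 mm thick along the pan's y, 36 mm high, running from the pan's wall to 95 mm on the -x side of its middle. This point is on the fin 77 mm from the pan's middle, 18 mm above the pan's underside. Axes as the pan's.
- jar: White screw jar, 56 mm diameter, 60 mm high, beside the pan's handle; origin under its centre. Bystander: must stay where it is.
- flask: Amber glass bottle, 54 mm diameter, 110 mm high, on the other side of the pan's handle; origin under its centre. Bystander: must stay where it is.
- pot: Small clear pot with lid, 44 mm diameter, 45 mm high, near the gate's path; origin under its centre. Bystander: must stay where it is.
- tall: White bottle, 60 mm diameter, 140 mm high, in front of the dispenser's +y end; origin under its centre. Bystander: must stay where it is.
- beaker: Open glass beaker, 60 mm diameter, 70 mm high; origin under its centre. Bystander: must stay where it is.
- tipbox: Box of pipette tips, 80 x 120 x 53 mm, behind the gate's path; origin under its centre. Bystander: must stay where it is.
- spatula: Spatula, 160 mm long, lying at the back right. Bystander: must stay where it is.
Mind the look-alikes: they are no part of the job. What is shaped like the dispenser but orange is not meant.

How it is judged:
On the way, in this order (a step that is already met when the one before it is completed fails the run):
1. the pan stands on the bench under the cells, all balls still in the dispenser (x of pan_mid in the frame of dispenser between -0.025 and 0.025 m and y of pan_mid in the frame of dispenser between -0.03 and 0.03 m and height (world z) of pan_mid below 0.022 m and angle between pan_mid's own z axis and vertical below 0.08 rad and x of pan_grip in the frame of dispenser below -0.045 m and x of ball1_center in the frame of dispenser between -0.014 and 0.014 m and y of ball1_center in the frame of dispenser between -0.062 and 0.062 m and z of each of ball1_center, ball2_center, ball3_center in the frame of dispenser above 0.06 m and x of ball2_center in the frame of dispenser between -0.014 and 0.014 m and y of ball2_center in the frame of dispenser between -0.062 and 0.062 m and x of ball3_center in the frame of dispenser between -0.014 and 0.014 m and y of ball3_center in the frame of dispenser between -0.062 and 0.062 m), for 0.2 s.
2. with the gate pulled out, exactly two balls have dropped into the pan and the third is still in its cell (x of pan_mid in the frame of dispenser between -0.025 and 0.025 m and y of pan_mid in the frame of dispenser between -0.03 and 0.03 m and height (world z) of pan_mid below 0.022 m and angle between pan_mid's own z axis and vertical below 0.08 rad and x of pan_grip in the frame of dispenser below -0.045 m and (((x of ball2_center in the frame of pan_mid between -0.028 and 0.028 m and y of ball2_center in the frame of pan_mid between -0.07 and 0.07 m and z of ball2_center in the frame of pan_mid between -0.02 and 0.016 m) and (x of ball3_center in the frame of pan_mid between -0.028 and 0.028 m and y of ball3_center in the frame of pan_mid between -0.07 and 0.07 m and z of ball3_center in the frame of pan_mid between -0.02 and 0.016 m) and (x of ball1_center in the frame of dispenser between -0.014 and 0.014 m and y of ball1_center in the frame of dispenser between -0.062 and 0.062 m and z of ball1_center in the frame of dispenser above 0.06 m)) or ((x of ball1_center in the frame of pan_mid between -0.028 and 0.028 m and y of ball1_center in the frame of pan_mid between -0.07 and 0.07 m and z of ball1_center in the frame of pan_mid between -0.02 and 0.016 m) and (x of ball3_center in the frame of pan_mid between -0.028 and 0.028 m and y of ball3_center in the frame of pan_mid between -0.07 and 0.07 m and z of ball3_center in the frame of pan_mid between -0.02 and 0.016 m) and (x of ball2_center in the frame of dispenser between -0.014 and 0.014 m and y of ball2_center in the frame of dispenser between -0.062 and 0.062 m and z of ball2_center in the frame of dispenser above 0.06 m)) or ((x of ball1_center in the frame of pan_mid between -0.028 and 0.028 m and y of ball1_center in the frame of pan_mid between -0.07 and 0.07 m and z of ball1_center in the frame of pan_mid between -0.02 and 0.016 m) and (x of ball2_center in the frame of pan_mid between -0.028 and 0.028 m and y of ball2_center in the frame of pan_mid between -0.07 and 0.07 m and z of ball2_center in the frame of pan_mid between -0.02 and 0.016 m) and (x of ball3_center in the frame of dispenser between -0.014 and 0.014 m and y of ball3_center in the frame of dispenser between -0.062 and 0.062 m and z of ball3_center in the frame of dispenser above 0.06 m))) and value of joint gate above 0.04 m), for 0.2 s.
At the end, for the whole second after the job is handed in: The gate is fully home (within 4 mm), two balls lie in the pan and the third is in its cell on the gate, and the pan stands level on the bench under the cells, its middle within 25 mm across and 30 mm along the row of the middle of the cells, its handle on the robot's side (x of pan_mid in the frame of dispenser between -0.025 and 0.025 m and y of pan_mid in the frame of dispenser between -0.03 and 0.03 m and height (world z) of pan_mid below 0.022 m and angle between pan_mid's own z axis and vertical below 0.08 rad and x of pan_grip in the frame of dispenser below -0.045 m and (((x of ball2_center in the frame of pan_mid between -0.028 and 0.028 m and y of ball2_center in the frame of pan_mid between -0.07 and 0.07 m and z of ball2_center in the frame of pan_mid between -0.02 and 0.016 m) and (x of ball3_center in the frame of pan_mid between -0.028 and 0.028 m and y of ball3_center in the frame of pan_mid between -0.07 and 0.07 m and z of ball3_center in the frame of pan_mid between -0.02 and 0.016 m) and (x of ball1_center in the frame of dispenser between -0.014 and 0.014 m and y of ball1_center in the frame of dispenser between -0.062 and 0.062 m and z of ball1_center in the frame of dispenser above 0.06 m)) or ((x of ball1_center in the frame of pan_mid between -0.028 and 0.028 m and y of ball1_center in the frame of pan_mid between -0.07 and 0.07 m and z of ball1_center in the frame of pan_mid between -0.02 and 0.016 m) and (x of ball3_center in the frame of pan_mid between -0.028 and 0.028 m and y of ball3_center in the frame of pan_mid between -0.07 and 0.07 m and z of ball3_center in the frame of pan_mid between -0.02 and 0.016 m) and (x of ball2_center in the frame of dispenser between -0.014 and 0.014 m and y of ball2_center in the frame of dispenser between -0.062 and 0.062 m and z of ball2_center in the frame of dispenser above 0.06 m)) or ((x of ball1_center in the frame of pan_mid between -0.028 and 0.028 m and y of ball1_center in the frame of pan_mid between -0.07 and 0.07 m and z of ball1_center in the frame of pan_mid between -0.02 and 0.016 m) and (x of ball2_center in the frame of pan_mid between -0.028 and 0.028 m and y of ball2_center in the frame of pan_mid between -0.07 and 0.07 m and z of ball2_center in the frame of pan_mid between -0.02 and 0.016 m) and (x of ball3_center in the frame of dispenser between -0.014 and 0.014 m and y of ball3_center in the frame of dispenser between -0.062 and 0.062 m and z of ball3_center in the frame of dispenser above 0.06 m))) and value of joint gate below 0.004 m); the robot touches nothing.
It fails at once if a bystander is moved by more than 25 mm or tipped (distance of any of jar, flask, pot, tall, beaker, tipbox, spatula from where it was at the start of the episode above 0.025 m or angle between any of jar, flask, pot, tall, beaker, tipbox's own z axis and vertical above 0.5 rad).
It also fails if it takes over 64 s, if anything falls off the work surface, if the arm or the gripper's body presses on something with over 40 N, if the wrist force passes 120 N, or if a joint passes its speed limit or range.

## Working session

There is one attempt and no reset: what is moved stays moved. The work goes in short steps, Python scripts to look and compute and a shell command to move; the robot and the scene stay as the last step left them, time stands still between calls to the robot, and variables do not carry over. Pictures are saved under pics/ and viewed, and the job is handed in when it is done.

```bash
mkdir -p pics; ls; python3 - <<'E'
from station import arm, vision
import cv2
print(arm.get_obs())
for n in ["scene","side","wrist"]:
    im=vision.get_image(n); cv2.imwrite(f"pics/{n}0.png",im[:,:,::-1])
    print(n,vision.calibration(n))
E
```

```text
pics
{'clock': 0.0, 'qpos': array([-1.40248652e+00,  3.07577397e-01,  1.50766955e+00, -2.14051793e-06,
        1.32841561e+00, -7.35308192e-02]), 'qd': array([ 0.00129273,  0.00152338,  0.00042527, -0.0010076 ,  0.00012731,
       -0.00012007]), 'tau': array([-7.02409216e-04, -4.57553244e+01, -2.51915395e+01, -2.94905312e-04,
        1.35466049e-02,  3.39964515e-05]), 'eef_pos': array([ 0.13753877, -0.55753433,  0.20638003]), 'ee_rot': array([ 9.92697480e-01,  1.20626042e-01, -5.00650789e-05, -1.03374176e-03]), 'contact_force': array([0.13599555, 0.06013493, 0.12984343]), 'torque': array([-0.01347575, -0.02938921, -0.00590932]), 'width': 0.08523297387335062}
scene {'fx': 511.30371584305317, 'fy': 511.30371584305317, 'cx': 320.9086449255071, 'cy': 210.0051468920194, 'position': array([1.27309187, 0.00764864, 1.3104544 ]), 'rotation': array([0.18103802, 0.20075573, 0.71425341, 0.64557295])}
side {'fx': 444.70567537751543, 'fy': 444.70567537751543, 'cx': 319.12048493420565, 'cy': 200.3862449191862, 'position': array([0.17337566, 0.83816515, 0.76946785]), 'rotation': array([-0.08794925,  0.45634692,  0.86904804, -0.1696111 ])}
wrist {'fx': 355.9813367210275, 'fy': 355.9813367210275, 'cx': 325.55597061365904, 'cy': 194.63448283121133, 'position': array([ 0.21398144, -0.53918882,  0.37393102]), 'rotation': array([-0.12223509,  0.09691891, -0.60896972,  0.77770251])}
```

View pics/scene0.png

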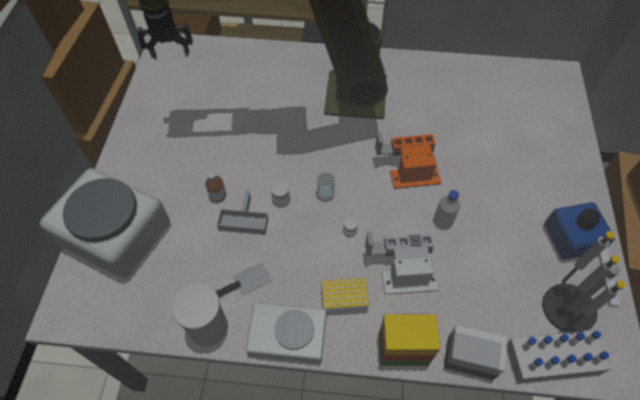

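View pics/side0.png

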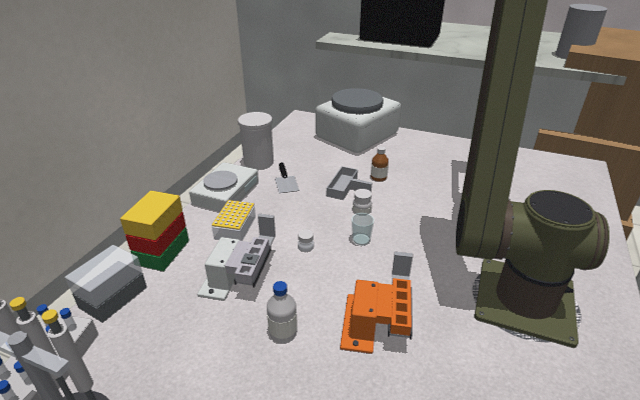

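View pics/wrist0.png

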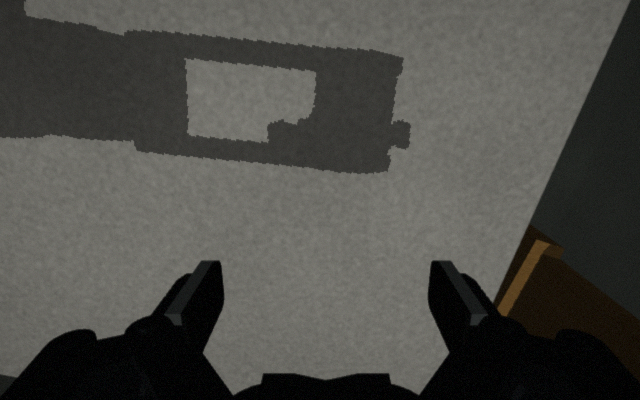

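The picture shows the white/aluminium dispenser at scene (410,258) with its tab at (370,243), and the orange decoy at (415,160). The pan is at (243,220) with its handle at (246,200). The flask is at (215,187), jar (281,195), beaker (326,185), pot (350,227), tall bottle (449,208) and tipbox (345,292).

```bash
cat > h.py <<'E'
from station import arm, vision
import cv2, numpy as np
from scipy.spatial.transform import Rotation as R
def proj(c,P):
    P=np.atleast_2d(P); q=R.from_quat(c['rotation']).inv().apply(P-c['position'])
    return np.c_[c['cx']+c['fx']*q[:,0]/-q[:,2], c['cy']-c['fy']*q[:,1]/-q[:,2]]
def ray(c,uv):
    uv=np.atleast_2d(uv).astype(float)
    d=np.c_[(uv[:,0]-c['cx'])/c['fx'],-(uv[:,1]-c['cy'])/c['fy'],-np.ones(len(uv))]
    return c['position'],R.from_quat(c['rotation']).apply(d)
def onz(c,uv,z):
    o,d=ray(c,uv); return o+d*((z-o[2])/d[:,2])[:,None]
def crop(src,dst,x0,y0,x1,y1,s):
    im=cv2.imread(src)[y0:y1,x0:x1]; cv2.imwrite(dst,cv2.resize(im,None,fx=s,fy=s,interpolation=cv2.INTER_CUBIC))
E
python3 - <<'E'
from h import *
crop('pics/scene0.png','pics/c1.png',355,180,475,300,5)
crop('pics/scene0.png','pics/c2.png',190,160,370,260,4)
crop('pics/side0.png','pics/c3.png',190,190,330,310,5)
crop('pics/side0.png','pics/c4.png',300,130,420,260,4)
E
```

```text
(no output)
```

View pics/c1.png

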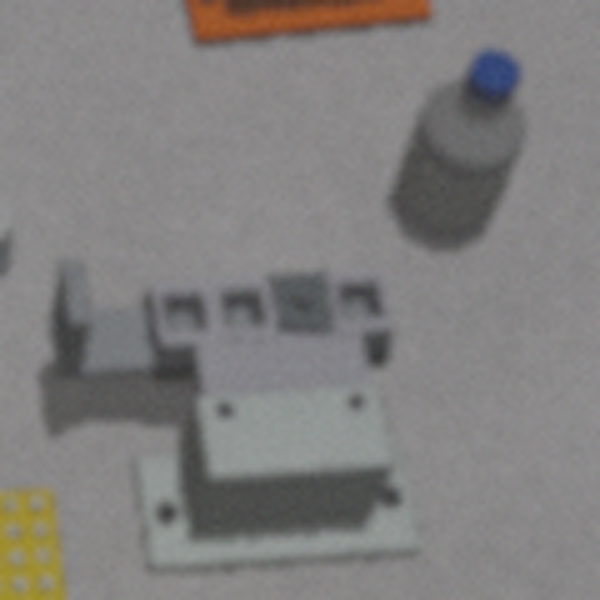

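View pics/c2.png

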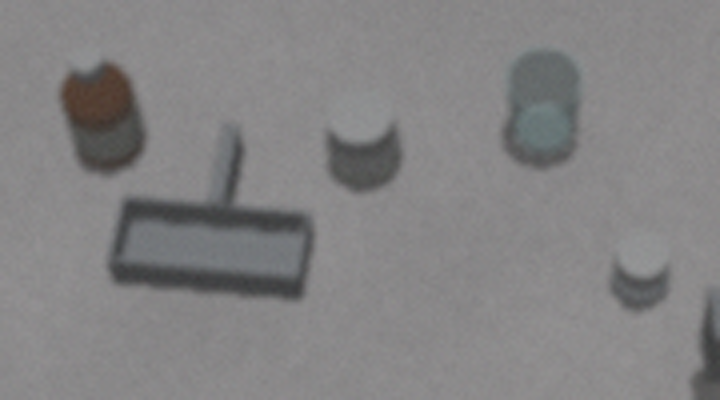

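View pics/c3.png

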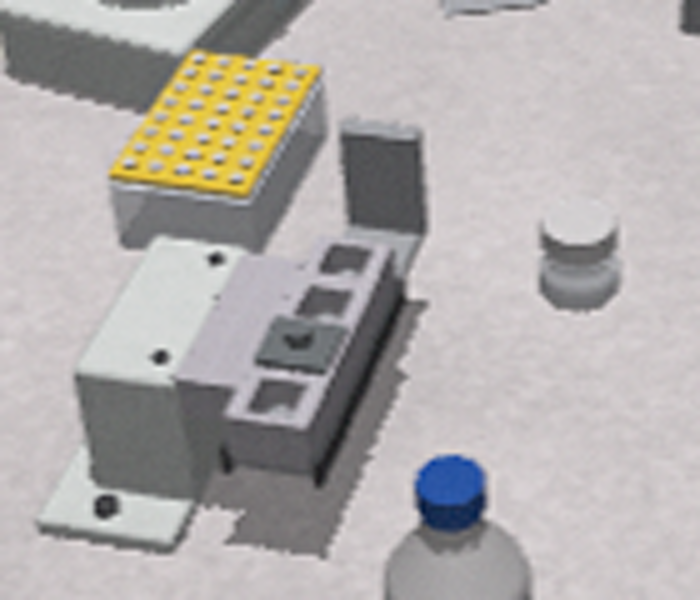

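View pics/c4.png

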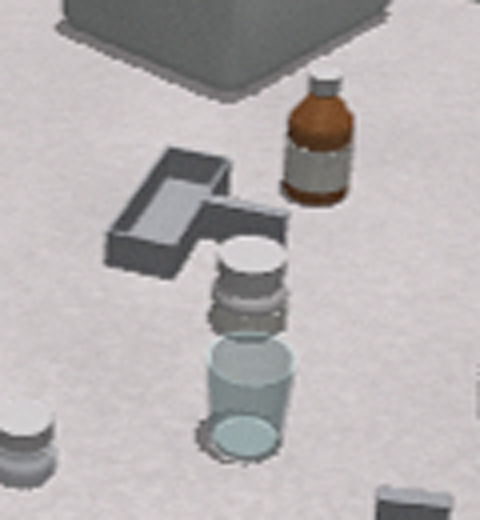

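```bash
cat > m.py <<'E'
from h import *
S=vision.calibration('scene'); D=vision.calibration('side')
def fit(uvlist,loc,z):
    W=[]
    for c,uv in uvlist: W.append(onz(c,uv,z)[:,:2])
    return W
def rigid(L,W):
    L=np.array(L,float);W=np.array(W); l=L.mean(0);w=W.mean(0)
    A=(L-l).T@(W-w); th=np.arctan2(A[0,1]-A[1,0],A[0,0]+A[1,1])
    Rm=np.array([[np.cos(th),-np.sin(th)],[np.sin(th),np.cos(th)]])
    t=w-Rm@l; return th,t,(W-(L@Rm.T+t))
E
python3 - <<'E'
from m import *
c1=lambda p:np.array(p)/5+[355,180]; c2=lambda p:np.array(p)/4+[190,160]
c3=lambda p:np.array(p)/5+[190,190]; c4=lambda p:np.array(p)/4+[300,130]
L=[[48,-50],[48,50],[98,-50],[98,50]]; L=np.array(L)/1000
a=onz(S,c1([(197,395),(383,388),(210,478),(393,465)]),.084)[:,:2]
b=onz(D,c3([(247,250),(178,378),(155,238),(77,374)]),.084)[:,:2]
for w in(a,b): th,t,r=rigid(L,w); print('col',th,t,(r*1000).round(1).tolist())
# cells: centre of openings at top, y -48,-16,48
L2=np.array([[0,-48],[0,-16],[0,48]])/1000
a=onz(S,c1([(184,311),(242,306),(360,300)]),.084)[:,:2]
b=onz(D,c3([(346,259),(324,302),(278,396)]),.084)[:,:2]
for w in(a,b): th,t,r=rigid(L2,w); print('cells',th,t,(r*1000).round(1).tolist())
# tab top z=.118
print('tab scene',onz(S,c1([(73,262)]),.118), 'side top', onz(D,c3([(343,122),(421,128),(345,135),(423,140)]),.118))
# pan rim corners (outer) z=.032
L3=np.array([[-28,-70],[-28,70],[28,-70],[28,70]])/1000
a=onz(S,c2([(125,198),(313,214),(108,262),(305,282)]),.032)[:,:2]
b=onz(D,c4([(231,158),(182,243),(168,147),(106,234)]),.032)[:,:2]
for w in(a,b): th,t,r=rigid(L3,w); print('pan',th,t,(r*1000).round(1).tolist())
print('handle end', onz(S,c2([(233,124)]),.036),onz(D,c4([(289,213)]),.036))
print('jar top',onz(S,c2([(362,117)]),.06),onz(D,c4([(252,255)]),.06))
print('flask base',onz(S,c2([(108,152)]),.0),onz(D,c4([(316,190)]),.0))
print('tall cap',onz(S,c1([(496,75)]),.14),onz(D,c3([(450,480)]),.14))
print('pot',onz(S,c2([(643,255)]),.045),onz(D,c3([(579,225)]),.045))
print('beaker',onz(S,c2([(543,78)]),.07),onz(D,c4([(251,357)]),.07))
E
```

```text
col 0.1554270102415629 [0.60494779 0.18190016] [[1.1, 1.0], [2.5, 0.4], [-1.0, 1.2], [-2.6, -2.6]]
col 0.20877192092612995 [0.60144983 0.1801297 ] [[0.4, 3.5], [4.0, -4.9], [-2.7, 2.0], [-1.6, -0.5]]
cells 0.16895500120494167 [0.60307628 0.17980099] [[0.3, 0.1], [-0.5, -0.3], [0.1, 0.2]]
cells 0.17920025057963895 [0.6034677  0.17990876] [[-0.1, -0.1], [0.2, -0.1], [-0.1, 0.2]]
tab scene [[0.60631114 0.06949527 0.118     ]] side top [[0.64157898 0.07542082 0.118     ]
 [0.60373417 0.06535186 0.118     ]
 [0.63554864 0.08452271 0.118     ]
 [0.59839444 0.07377478 0.118     ]]
pan -0.002990038994497149 [ 0.55299448 -0.29248494] [[0.6, -0.1], [-0.1, -1.0], [-1.1, -1.2], [0.5, 2.3]]
pan 0.03107116573270075 [ 0.54833764 -0.29393943] [[0.4, 0.8], [0.2, -5.5], [-2.3, 1.8], [1.8, 2.8]]
handle end [[ 0.45586805 -0.29416691  0.036     ]] [[ 0.45411107 -0.29528232  0.036     ]]
jar top [[ 0.45565213 -0.19530751  0.06      ]] [[ 0.45356216 -0.19394424  0.06      ]]
flask base [[ 0.46758086 -0.39293917  0.        ]] [[ 0.45732755 -0.39336095  0.        ]]
tall cap [[0.47895913 0.29206095 0.14      ]] [[0.47476372 0.29320229 0.14      ]]
pot [[0.54276392 0.01834984 0.045     ]] [[0.53866381 0.02312976 0.045     ]]
beaker [[ 0.41457087 -0.06582776  0.07      ]] [[ 0.41431355 -0.06448048  0.07      ]]
```

Candidates: for the dispenser, white (410,258) or orange (415,160), so I choose the white one with the cap on its 3rd cell. The tab at (370,243) belongs to it, while (380,140) is the orange decoy's tab. There is only one pan, at (243,220). The crops confirm this. The cap is on y=+16, so the balls are at +48, -16 and -48, and the gate must be pulled about 89–112 mm (aim for 100).

```bash
python3 -m handwheel '[[28,22,0,0,0,-0.03,0],[28,22,0,0,0,-0.03,0],[28,22,0,0,0,-0.03,0],[28,22,0,0,0,-0.03,0],[28,22,0,0,0,-0.03,0],[28,22,0,0,0,-0.03,0],[28,22,0,0,0,-0.03,0],[28,22,0,0,0,-0.02,0],[28,22,0,0,0,0,0],[28,22,0,0,0,0,0],[20,20,0,0,0,0,0]]'
python3 - <<'E'
from h import *
import json
c=vision.calibration('wrist'); im=vision.get_image('wrist'); cv2.imwrite('pics/w1.png',im[:,:,::-1])
o=arm.get_obs(); print(o['eef_pos'],R.from_quat(o['ee_rot']).as_matrix().round(3).tolist(),o['width'],o['clock'])
json.dump({k:np.array(v).tolist() for k,v in c.items()},open('w1.json','w'))
E
```

```text
clock: 1.52
eef_pos: [0.4432, -0.3094, 0.203]
ee_rot: [1.0, -0.001, -0.001, -0.003]
contact_force: [-0.8, -0.2, 0.2]
width: 0.0429
[ 0.44531496 -0.30681174  0.2029021 ] [[1.0, -0.0, -0.001], [-0.0, -1.0, 0.009], [-0.001, -0.009, -1.0]] 0.043032566859873785 1.575
```

View pics/w1.png

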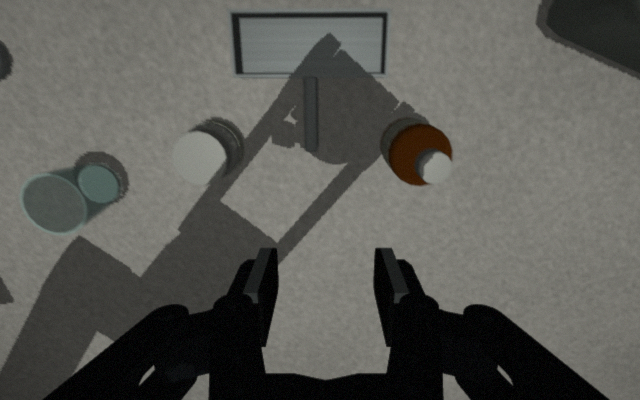

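The wrist picture shows the pan rim at (232..389, 12..76), the fin at (311, 77..152), the jar at (200,157) and the flask at (420,155).

```bash
python3 - <<'E'
from m import *
import json
c={k:(np.array(v) if isinstance(v,list) else v) for k,v in json.load(open('w1.json')).items()}
w=onz(c,[(311,150),(311,80),(306,150),(317,150)],.036); print('fin',w.round(4).tolist())
L3=np.array([[-28,70],[-28,-70],[28,70],[28,-70]])/1000
print(rigid(L3,onz(c,[(234,77),(386,76),(231,12),(389,12)],.032)[:,:2]))
print('jar',onz(c,[(201,158)],.06),'flask base?',onz(c,[(430,167)],.11))
E
```

```text
fin [[0.4576, -0.2946, 0.036], [0.5208, -0.2954, 0.036], [0.4576, -0.2898, 0.036], [0.4576, -0.3002, 0.036]]
(np.float64(-0.0008607765453678894), array([ 0.5499734, -0.2946783]), array([[ 0.00140345, -0.00107419],
       [ 0.00220609,  0.00183365],
       [-0.00171176, -0.00275231],
       [-0.00189777,  0.00199285]]))
jar [[ 0.45504428 -0.19782845  0.06      ]] flask base? [[ 0.45906583 -0.38698228  0.11      ]]
```

```bash
python3 -m handwheel '[[12,6,-20,0,0,0,0],[11,6,-30,0,0,0,0],[0,0,-30,0,0,0,0],[0,0,-30,0,0,0,0],[0,0,-30,0,0,0,0],[0,0,-25,0,0,0,0],[0,0,0,0,0,0,0]]'
```

```text
clock: 2.45
eef_pos: [0.4686, -0.2938, 0.0328]
ee_rot: [1.0, 0.002, -0.001, -0.004]
contact_force: [-0.7, 0.2, 0.4]
width: 0.0426
```

```bash
python3 -m handwheel '[[0,-1,-14,0,0,0,0],[0,0,-10,0,0,0,0],[0,0,0,0,0,0,0]]'; python3 - <<'E'
from h import *
im=vision.get_image('wrist'); cv2.imwrite('pics/w2.png',im[:,:,::-1])
E
```

```text
clock: 2.82
eef_pos: [0.4698, -0.2963, 0.0093]
ee_rot: [1.0, 0.002, 0.001, -0.003]
contact_force: [-0.2, 0.1, -0.1]
width: 0.0426
```

View pics/w2.png

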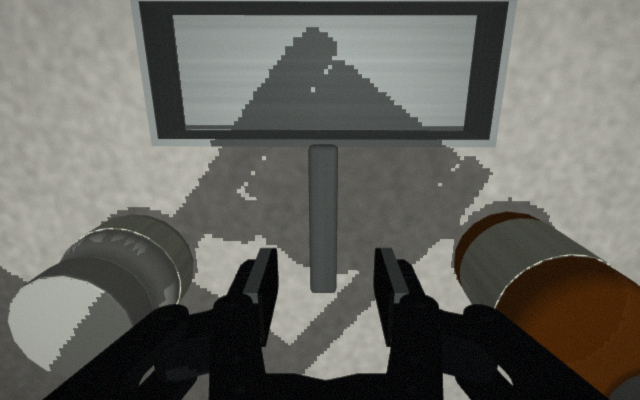

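The fin (323, 145–293) is centred between the fingers (275 / 375). Closing now.

```bash
python3 -m handwheel '[[0,0,0,0,0,0,1],[0,0,0,0,0,0,1],[0,0,0,0,0,0,1],[0,0,0,0,0,0,1],[0,0,0,0,0,0,1],[0,0,0,0,0,0,1]]'; python3 -m handwheel '[[0,0,10,0,0,0,1],[0,0,20,0,0,0,1],[0,0,20,0,0,0,1],[0,0,20,0,0,0,1],[0,0,20,0,0,0,1],[0,0,10,0,0,0,1],[0,0,0,0,0,0,1]]'; python3 - <<'E'
from h import *
im=vision.get_image('side'); cv2.imwrite('pics/s3.png',im[:,:,::-1])
E
```

```text
clock: 3.62
eef_pos: [0.4707, -0.2968, 0.011]
ee_rot: [1.0, 0.002, 0.002, -0.002]
contact_force: [-0.0, 1.0, -1.3]
width: 0.0077
clock: 4.5
eef_pos: [0.4701, -0.2966, 0.1165]
ee_rot: [1.0, 0.002, 0.002, -0.002]
contact_force: [1.2, -0.4, -0.2]
width: -0.0001
```

View pics/s3.png

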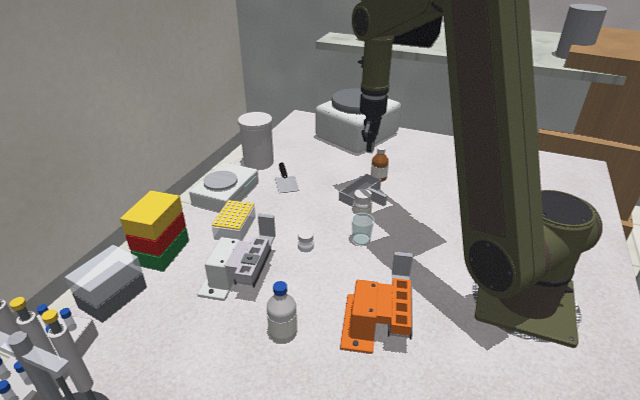

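The gripper shut empty (width 0). Looking again at where the pan is.

```bash
python3 - <<'E'
from h import *
import json
c=vision.calibration('wrist'); im=vision.get_image('wrist'); cv2.imwrite('pics/w3.png',im[:,:,::-1])
json.dump({k:np.array(v).tolist() for k,v in c.items()},open('w3.json','w'))
crop('pics/s3.png','pics/c5.png',310,90,430,250,4)
im=vision.get_image('scene'); cv2.imwrite('pics/sc3.png',im[:,:,::-1])
crop('pics/sc3.png','pics/c6.png',190,160,370,260,4)
E
```

```text
(no output)
```

View pics/w3.png

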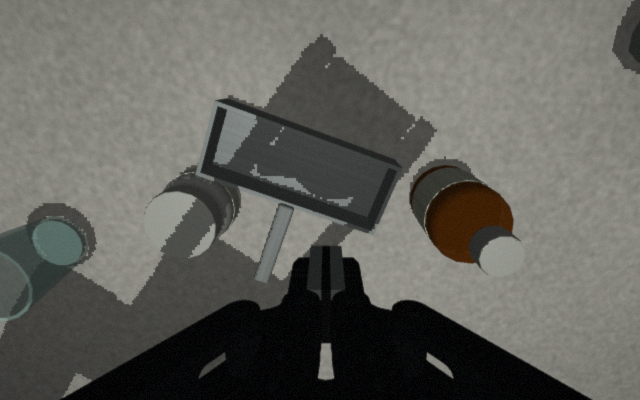

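View pics/c5.png

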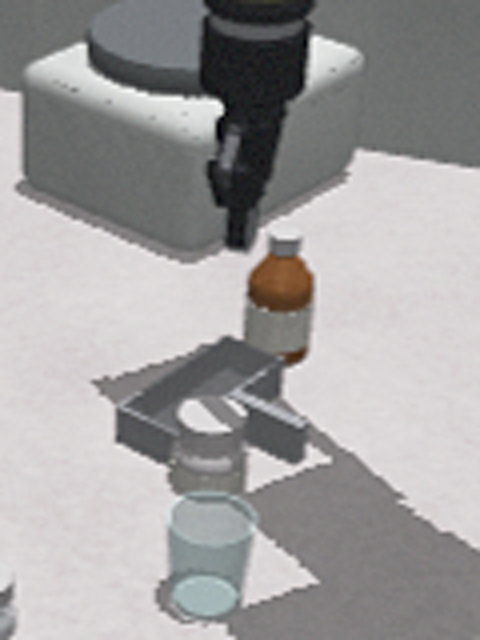

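View pics/c6.png

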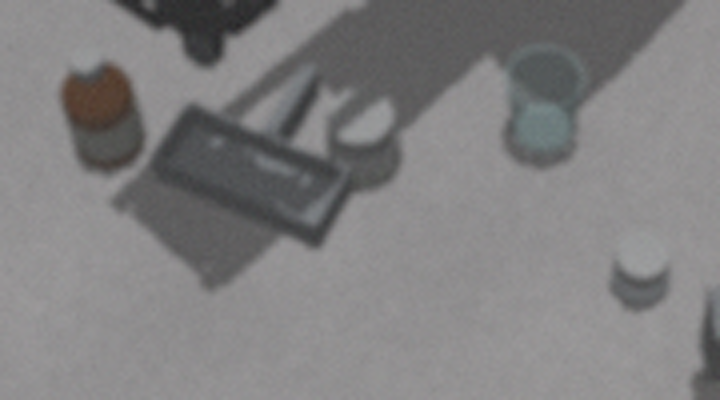

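```bash
python3 - <<'E'
from m import *
import json
c={k:(np.array(v) if isinstance(v,list) else v) for k,v in json.load(open('w3.json')).items()}
L3=np.array([[-28,70],[-28,-70],[28,70],[28,-70]])/1000
print(rigid(L3,onz(c,[(199,174),(372,232),(220,99),(401,163)],.032)[:,:2]))
print('fin',onz(c,[(262,281),(285,207)],.036))
print('jar',onz(c,[(180,224)],.06),'flask cap',onz(c,[(502,252)],.11))
t=arm.get_obs()['eef_pos']; print(t,proj(c,[t,t+[0,0,.019],t+[.011,0,.019],t+[-.011,0,.019],t+[.011,0,0]]))
c2=dict(c); c2['position']=c['position']-[0,0,.1072]
print(proj(c2,[[.4555,-.296,.036],[.4555,-.296,.01],[.522,-.296,.036]]))
crop('pics/w3.png','pics/c7.png',230,220,430,400,4)
E
```

```text
(np.float64(-0.3384352996619077), array([ 0.48679638, -0.27744939]), array([[-0.00097197, -0.00160688],
       [ 0.00021055,  0.00226482],
       [-0.00079331, -0.00296531],
       [ 0.00155473,  0.00230737]]))
fin [[ 0.39643157 -0.24604416  0.036     ]
 [ 0.45883427 -0.26622933  0.036     ]]
jar [[ 0.45484863 -0.19750669  0.06      ]] flask cap [[ 0.46031901 -0.39158406  0.11      ]]
[ 0.46914249 -0.29594724  0.11492515] [[324.48734487 240.03613998]
 [324.19877946 257.35888145]
 [324.25758399 235.8083228 ]
 [324.14229855 278.05788601]
 [324.54562604 220.31490141]]
[[324.08057458 293.94770257]
 [324.48690206 265.64457669]
 [324.47337168 149.03157287]]
```

View pics/c7.png

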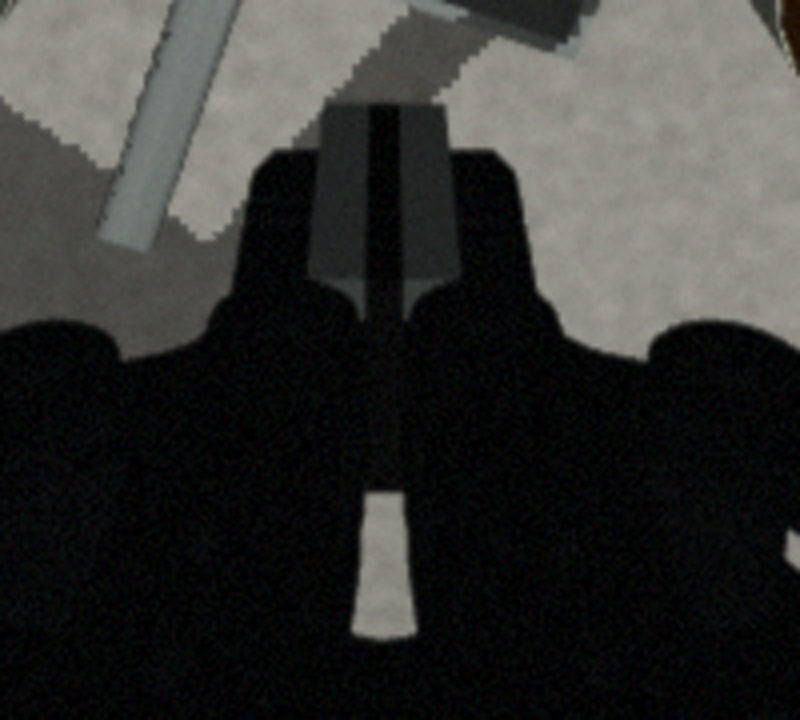

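The pan apparently lifted, swung down about the pads and slid out. It now lies at (0.487,-0.277), yaw -0.34, close beside the jar, and the bystanders have not moved. I'll regrip nearer the pan wall for less tipping torque, with a narrow opening to spare the jar.

```bash
python3 -m handwheel '[[-14,17,0,0,0,-0.169,0.4],[-13,17,0,0,0,-0.169,0.4],[0,0,0,0,0,0,0.4],[0,0,-20,0,0,0,0.4],[0,0,-20,0,0,0,0.4],[0,0,0,0,0,0,0.4]]'
python3 - <<'E'
from m import *
o=arm.get_obs();c=vision.calibration('wrist'); im=vision.get_image('wrist'); cv2.imwrite('pics/w4.png',im[:,:,::-1])
print(o['eef_pos'],R.from_quat(o['ee_rot']).as_matrix().round(3).tolist(),o['width'])
t=o['eef_pos'];X=R.from_quat(o['ee_rot']).as_matrix()[:,0]
L=np.array([-.048,0]);
print(proj(c,[t,[.4415,-.2615,.036]]))
E
```

```text
clock: 5.4
eef_pos: [0.4422, -0.2626, 0.0705]
ee_rot: [0.986, -0.166, -0.0, -0.003]
contact_force: [-0.3, 0.5, 0.5]
width: 0.0258
[ 0.44222142 -0.26257299  0.07052147] [[0.945, -0.327, 0.0], [-0.327, -0.945, 0.006], [-0.002, -0.006, -1.0]] 0.025756598797725464
[[325.26499981 239.75654168]
 [324.35144931 216.86780179]]
```

View pics/w4.png

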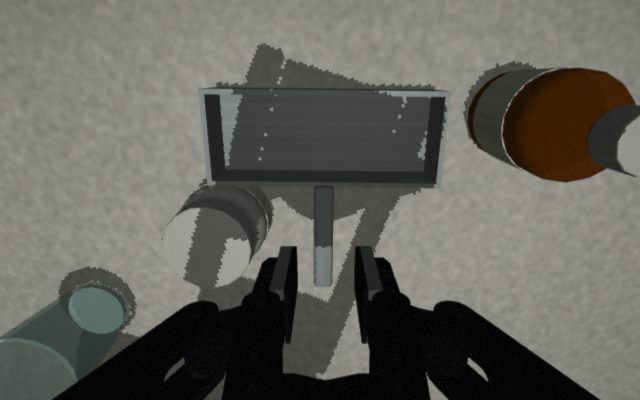

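The fin (323, 187–285) is centred between the pads (297/357). Descending, then closing slowly while watching the width.

```bash
python3 -m handwheel '[[0,0,-20,0,0,0,0.4],[0,0,-20,0,0,0,0.4],[0,0,-15,0,0,0,0.4],[0,0,-6,0,0,0,0.4],[0,0,0,0,0,0,0.4]]'; python3 -m handwheel '[[0,0,0,0,0,0,0.6],[0,0,0,0,0,0,0.7]]';python3 -m handwheel '[[0,0,0,0,0,0,1],[0,0,0,0,0,0,1]]';python3 -m handwheel '[[0,0,0,0,0,0,1],[0,0,0,0,0,0,1]]'
python3 - <<'E'
from h import *
im=vision.get_image('wrist'); cv2.imwrite('pics/w5.png',im[:,:,::-1])
print(arm.get_obs()['width'])
E
```

```text
clock: 6.08
eef_pos: [0.4475, -0.2669, 0.0116]
ee_rot: [0.987, -0.163, 0.004, -0.001]
contact_force: [-0.3, -0.6, -0.2]
width: 0.0258
clock: 6.32
eef_pos: [0.4483, -0.2671, 0.0125]
ee_rot: [0.987, -0.163, 0.005, -0.001]
contact_force: [0.6, -0.4, 1.2]
width: 0.0131
clock: 6.58
eef_pos: [0.4487, -0.2676, 0.0133]
ee_rot: [0.987, -0.163, 0.006, -0.0]
contact_force: [0.2, 0.3, -0.9]
width: 0.0003
clock: 6.82
eef_pos: [0.4487, -0.2678, 0.0135]
ee_rot: [0.987, -0.163, 0.006, 0.0]
contact_force: [0.2, 0.1, -1.0]
width: -0.0
3.424524094945742e-05
```

View pics/w5.png

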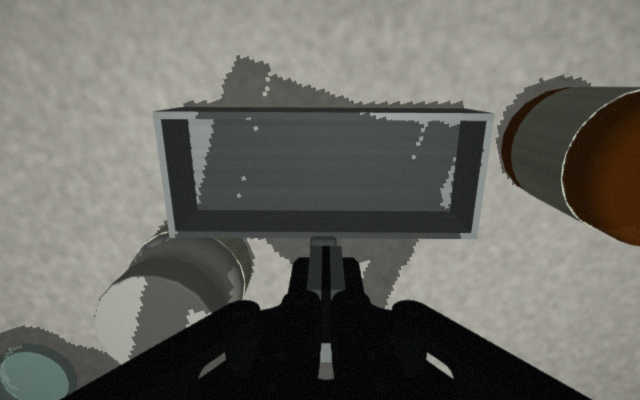

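```bash
python3 - <<'E'
from h import *
im=vision.get_image('side'); cv2.imwrite('pics/s5.png',im[:,:,::-1])
crop('pics/s5.png','pics/c8.png',310,70,430,250,4)
im=vision.get_image('scene'); cv2.imwrite('pics/sc5.png',im[:,:,::-1])
crop('pics/sc5.png','pics/c9.png',190,130,370,260,4)
c=vision.calibration('wrist');o=arm.get_obs();print(c,o)
crop('pics/w5.png','pics/c10.png',270,200,380,300,6)
for k in('side','scene'): print(proj(vision.calibration(k),[o['eef_pos']]))
E
```

```text
{'fx': 355.9813367210275, 'fy': 355.9813367210275, 'cx': 325.55597061365904, 'cy': 194.63448283121133, 'position': array([ 0.52127173, -0.29285179,  0.18163161]), 'rotation': array([ 0.08700639, -0.12277353,  0.80371188, -0.57567678])} {'clock': 6.975, 'qpos': array([-0.62265087,  0.45768765,  1.86171031,  0.00692577,  0.81192601,
        1.27133348]), 'qd': array([ 1.01479681e-05, -2.74738420e-04, -3.22228539e-05,  2.32828167e-03,
        1.14380773e-03, -6.31632639e-04]), 'tau': array([-3.18755527e-03, -4.55100346e+01, -1.54750961e+01,  2.13228283e-02,
       -6.26619067e-02, -8.08611367e-05]), 'eef_pos': array([ 0.44869517, -0.26773274,  0.01343733]), 'ee_rot': array([ 9.86571853e-01, -1.63227578e-01,  5.72149797e-03,  2.29491989e-05]), 'contact_force': array([-1.30135901, -0.52407796, -0.64194618]), 'torque': array([ 0.09079668,  0.04724823, -0.01461752]), 'width': -0.0002544570662699054}
[[370.882832   194.32907949]]
[[258.18684009 193.87938834]]
```

View pics/c8.png

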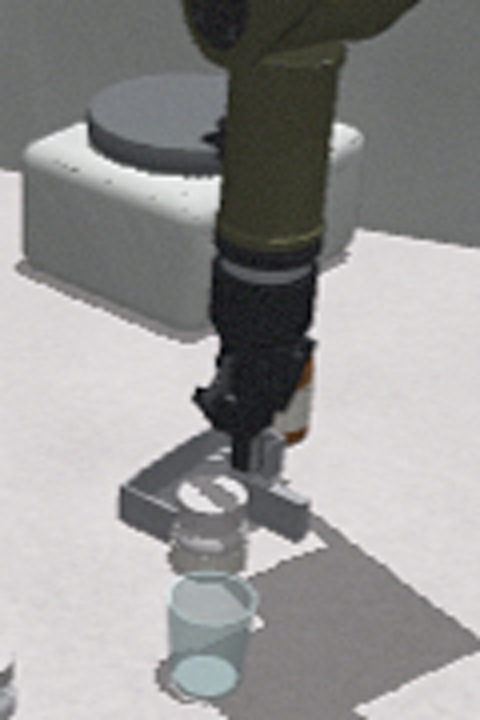

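View pics/c9.png

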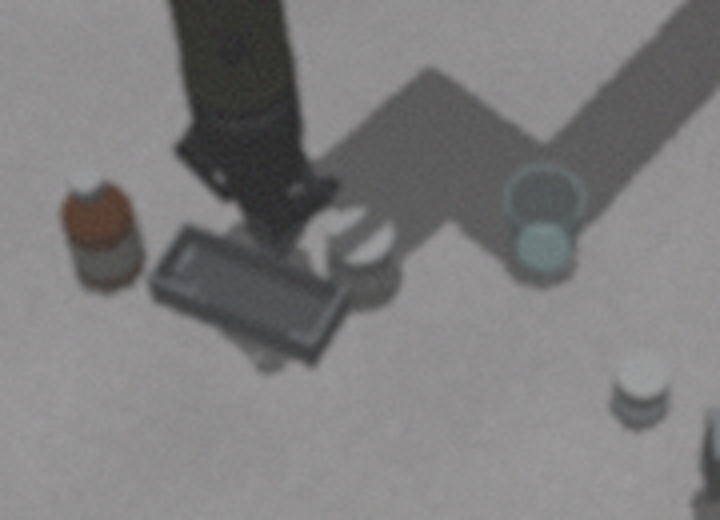

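View pics/c10.png

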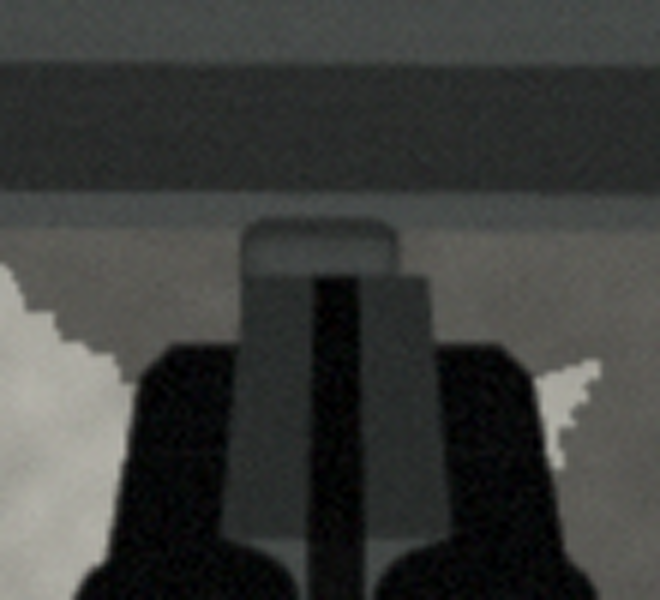

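The side view shows the fingertips at (370,187), while the reported TCP projects to (371,194). The real tips are about 24 mm higher than reported, so they shut just on top of the fin, and the first grasp only held its top edge. I'll trust the images from here, go about 25 mm lower and watch the force.

```bash
python3 -m handwheel '[[0,0,4,0,0,0,0.4],[0,0,0,0,0,0,0.4],[-4,2,0,0,0,0,0.4],[-4,1,0,0,0,0,0.4],[0,0,-8,0,0,0,0.4],[0,0,-8,0,0,0,0.4],[0,0,-6,0,0,0,0.4],[0,0,0,0,0,0,0.4]]'; python3 - <<'E'
from h import *
o=arm.get_obs();c=vision.calibration('wrist')
im=vision.get_image('wrist'); cv2.imwrite('pics/w6.png',im[:,:,::-1])
im=vision.get_image('side'); cv2.imwrite('pics/s6.png',im[:,:,::-1])
crop('pics/s6.png','pics/c11.png',310,130,430,250,4)
print(o['eef_pos'],proj(vision.calibration('side'),[o['eef_pos']]))
E
```

```text
clock: 7.98
eef_pos: [0.4395, -0.2641, -0.0064]
ee_rot: [0.987, -0.163, 0.005, -0.0]
contact_force: [0.0, -0.3, 0.6]
width: 0.0259
[ 0.43947852 -0.26413074 -0.00640505] [[372.99956599 200.94080046]]
```

View pics/w6.png

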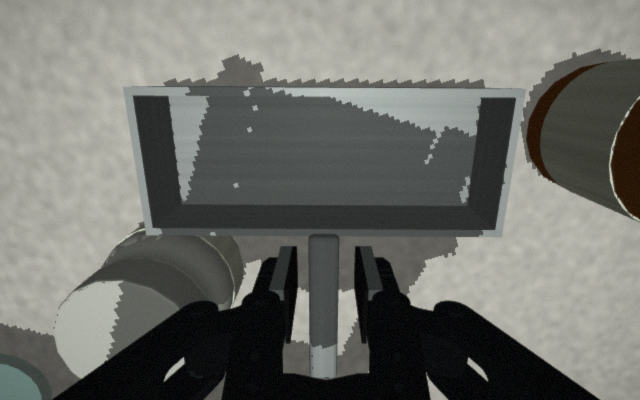

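View pics/c11.png

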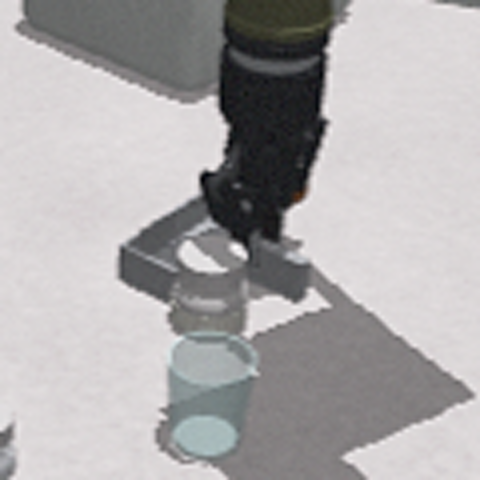

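```bash
python3 -m handwheel '[[0,0,-6,0,0,0,0.4],[0,0,-4,0,0,0,0.4],[0,0,0,0,0,0,0.5]]';  python3 -m handwheel '[[0,0,0,0,0,0,1],[0,0,0,0,0,0,1],[0,0,0,0,0,0,1],[0,0,0,0,0,0,1],[0,0,0,0,0,0,1]]'; python3 -m handwheel '[[0,0,4,0,0,0,1],[0,0,4,0,0,0,1],[0,0,0,0,0,0,1]]'
```

```text
clock: 8.45
eef_pos: [0.4411, -0.2662, -0.0155]
ee_rot: [0.987, -0.163, 0.007, 0.001]
contact_force: [-0.1, 0.5, -0.1]
width: 0.0215
clock: 9.07
eef_pos: [0.4413, -0.2659, -0.0153]
ee_rot: [0.987, -0.163, 0.007, 0.001]
contact_force: [0.7, -0.7, 1.4]
width: 0.0109
clock: 9.45
eef_pos: [0.4408, -0.2653, -0.0075]
ee_rot: [0.987, -0.163, 0.007, 0.001]
contact_force: [0.4, -0.6, -2.8]
width: 0.0111
```

Gripped: width holds at 11 mm and the wrist carries 2.8 N. Lifting.

```bash
python3 -m handwheel '[[0,0,12,0,0,0,1],[0,0,15,0,0,0,1],[0,0,20,0,0,0,1],[0,0,20,0,0,0,1],[0,0,15,0,0,0,1],[0,0,10,0,0,0,1],[0,0,0,0,0,0,1]]'; python3 - <<'E'
from h import *
import json
o=arm.get_obs();c=vision.calibration('wrist')
im=vision.get_image('wrist'); cv2.imwrite('pics/w7.png',im[:,:,::-1])
json.dump({k:np.array(v).tolist() for k,v in c.items()},open('w7.json','w'))
im=vision.get_image('side'); cv2.imwrite('pics/s7.png',im[:,:,::-1])
crop('pics/s7.png','pics/c12.png',300,100,440,250,4)
E
```

```text
clock: 10.32
eef_pos: [0.4378, -0.2633, 0.09]
ee_rot: [0.987, -0.163, 0.004, -0.0]
contact_force: [0.6, 0.1, -1.5]
width: 0.0109
```

View pics/w7.png

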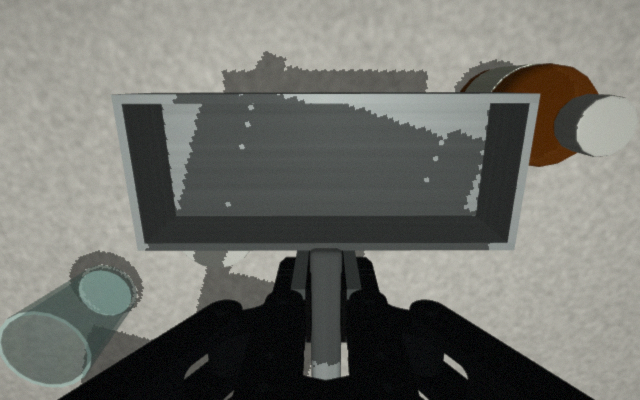

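View pics/c12.png

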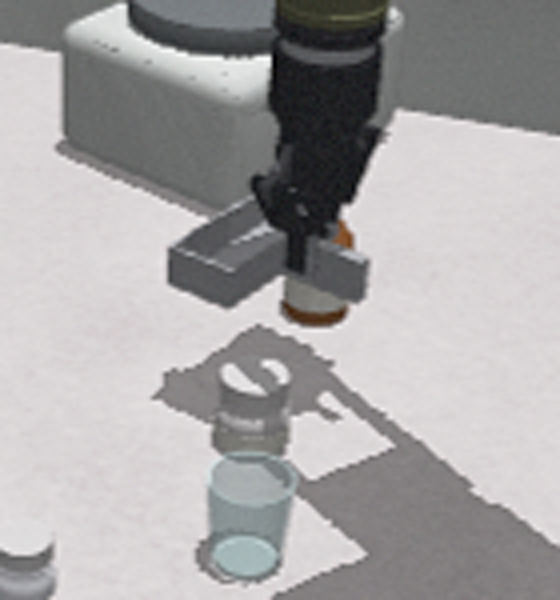

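```bash
python3 - <<'E'
from m import *
import json
c={k:(np.array(v) if isinstance(v,list) else v) for k,v in json.load(open('w7.json')).items()}
L3=np.array([[-28,70],[-28,-70],[28,70],[28,-70]])/1000
th,t,r=rigid(L3,onz(c,[(138,250),(514,250),(112,95),(540,95)],.1375)[:,:2]);print(th,t,r.round(4).tolist())
o=arm.get_obs();p=o['eef_pos'];M=R.from_quat(o['ee_rot']).as_matrix();yaw=np.arctan2(M[1,0],M[0,0]);print(p,yaw)
d=t-p[:2];ca,sa=np.cos(-yaw),np.sin(-yaw); off=np.array([ca*d[0]-sa*d[1],sa*d[0]+ca*d[1]]);print('pan in tool yaw frame',off)
dw=np.array([.6033,.180]);td=.173
Rd=np.array([[np.cos(td),-np.sin(td)],[np.sin(td),np.cos(td)]])
for x in(-.11,-.05,0): 
    tgt=dw+Rd@np.array([x,0]); print(x,'pan',tgt,'tcp',tgt-Rd@off)
E
```

```text
-0.32651757024606026 [ 0.48084991 -0.2782036 ] [[0.0002, 0.0001], [0.0001, -0.0002], [-0.0002, -0.0002], [-0.0001, 0.0002]]
[ 0.43716847 -0.26279277  0.08892479] -0.3270401571955494
pan in tool yaw frame [ 0.0463168  -0.00056172]
-0.11 pan [0.49494199 0.16106478] tcp [0.44921988 0.15364522]
-0.05 pan [0.55404636 0.17139308] tcp [0.50832425 0.16397352]
0 pan [0.6033 0.18  ] tcp [0.55757789 0.17258044]
```

```bash
python3 -m handwheel '[[1,24,0,0,0,0.03,1],[1,24,0,0,0,0.03,1],[1,24,0,0,0,0.03,1],[1,24,0,0,0,0.03,1],[1,24,0,0,0,0.03,1],[1,24,0,0,0,0.03,1],[1,24,0,0,0,0.03,1],[1,24,0,0,0,0.03,1],[1,24,0,0,0,0.03,1],[1,24,0,0,0,0.03,1],[1,24,0,0,0,0.03,1],[1,24,0,0,0,0.03,1],[1,24,0,0,0,0.03,1],[1,24,0,0,0,0.03,1],[0,24,0,0,0,0.03,1],[0,24,0,0,0,0.03,1],[0,12,0,0,0,0.02,1],[0,0,0,0,0,0,1]]'; python3 - <<'E'
from m import *
o=arm.get_obs();p=o['eef_pos'];M=R.from_quat(o['ee_rot']).as_matrix();yaw=np.arctan2(M[1,0],M[0,0]);print(p,yaw,M[:,2],o['contact_force'],o['width'])
E
```

```text
clock: 12.68
eef_pos: [0.4398, 0.1466, 0.0751]
ee_rot: [0.996, 0.094, -0.012, -0.002]
contact_force: [-0.2, -0.2, -3.3]
width: 0.0112
[0.43980069 0.14656403 0.07511101] 0.18822544052895807 [-0.02407314  0.00122108 -0.99970945] [-0.19004231 -0.17725374 -3.29586434] 0.011222530138448003
```

```bash
python3 -m handwheel '[[2,6,0,0,-0.024,-0.015,1],[0,0,0,0,0,0,1]]'; python3 - <<'E'
from m import *
o=arm.get_obs();p=o['eef_pos'];M=R.from_quat(o['ee_rot']).as_matrix();yaw=np.arctan2(M[1,0],M[0,0]);print(p,yaw,M[:,2])
for n in('side','scene','wrist'):
    im=vision.get_image(n); cv2.imwrite(f'pics/{n}8.png',im[:,:,::-1])
crop('pics/side8.png','pics/c13.png',190,130,430,350,3)
crop('pics/scene8.png','pics/c14.png',330,140,480,300,4)
E
```

```text
clock: 12.92
eef_pos: [0.4413, 0.1516, 0.0747]
ee_rot: [0.996, 0.085, 0.0, -0.0]
contact_force: [-0.3, -0.4, -3.6]
width: 0.0111
[0.44133776 0.15163368 0.07466353] 0.17063438666401912 [ 1.28880784e-04  5.44914165e-04 -9.99999843e-01]
```

View pics/c13.png

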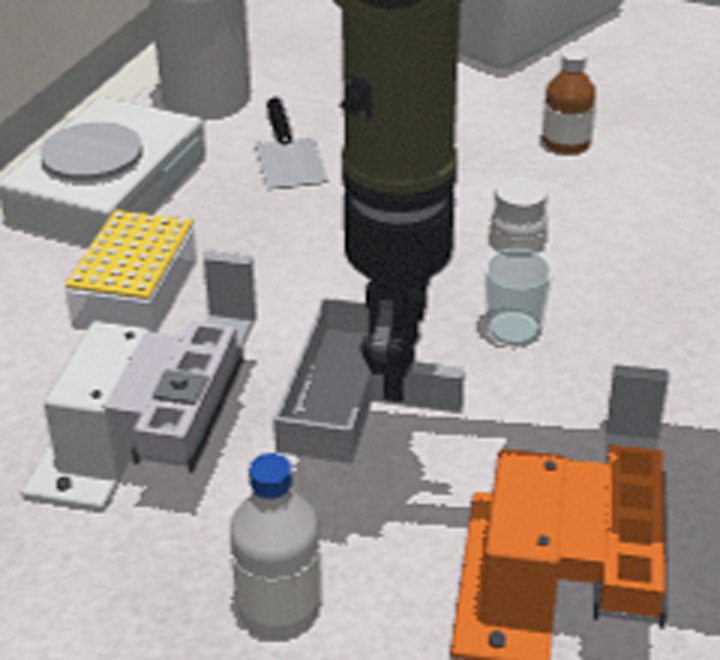

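View pics/wrist8.png

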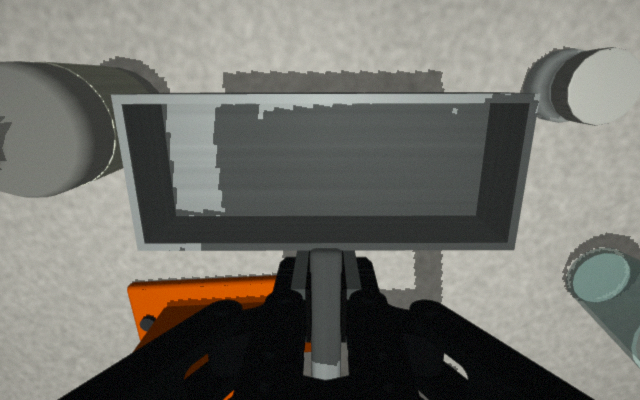

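```bash
python3 - <<'E'
from m import *
print('foot front corners',onz(S,[(393,187),(440,181)],.01).round(3).tolist())
print('column top front?',onz(S,[(402,160),(436,156),(398,147),(433,144)],.084).round(3).tolist())
print('cell-block -y tab',onz(S,[(379,125)],.118).round(3).tolist())
print('side: orange column top', onz(D,[(190+498/3,130+455/3),(190+478/3,130+588/3),(190+612/3,130+455/3),(190+660/3,130+450/3)],.084).round(3).tolist())
print('side foot', onz(D,[(190+473/3,130+493/3),(190+455/3,130+650/3)],.01).round(3).tolist())
E
```

```text
foot front corners [[0.38, 0.138, 0.01], [0.343, 0.282, 0.01]]
column top front? [[0.331, 0.155, 0.084], [0.306, 0.256, 0.084], [0.283, 0.142, 0.084], [0.26, 0.248, 0.084]]
cell-block -y tab [[0.231, 0.079, 0.118]]
side: orange column top [[0.356, 0.172, 0.084], [0.331, 0.29, 0.084], [0.281, 0.141, 0.084], [0.25, 0.123, 0.084]]
side foot [[0.381, 0.146, 0.01], [0.346, 0.286, 0.01]]
```

View pics/c14.png

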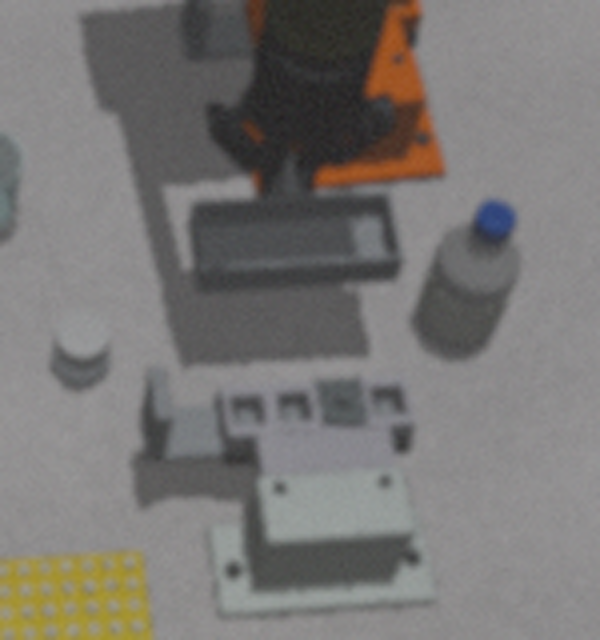

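```bash
python3 -m handwheel '[[12,2,0,0,0,0,1],[12,2,0,0,0,0,1],[0,0,-20,0,0,0,1],[0,0,-20,0,0,0,1],[0,0,-20,0,0,0,1],[0,0,-12,0,0,0,1],[0,0,0,0,0,0,1]]'; python3 - <<'E'
from m import *
o=arm.get_obs();p=o['eef_pos'];M=R.from_quat(o['ee_rot']).as_matrix();yaw=np.arctan2(M[1,0],M[0,0]);print(p,yaw,M[:,2],o['contact_force'],o['width'])
E
```

```text
clock: 13.95
eef_pos: [0.4767, 0.1564, 0.0019]
ee_rot: [0.996, 0.084, 0.005, -0.001]
contact_force: [0.5, 0.5, -2.6]
width: 0.0107
[0.47673914 0.15637642 0.00191426] 0.1685435385216582 [ 0.00972966  0.00253609 -0.99994945] [ 0.48099813  0.4991195  -2.62066651] 0.010724045729643472
```

```bash
python3 -m handwheel '[[0,0,-7,0,0.01,0,1],[0,0,-5,0,0,0,1],[0,0,0,0,0,0,1],[10,2,0,0,0,0.003,1],[10,2,0,0,0,0,1],[8,1,0,0,0,0,1],[0,0,0,0,0,0,1]]'; python3 - <<'E'
from m import *
o=arm.get_obs();p=o['eef_pos'];M=R.from_quat(o['ee_rot']).as_matrix();yaw=np.arctan2(M[1,0],M[0,0]);print(p,yaw,M[:,2],o['contact_force'],o['width'])
m=p[:2]+.0463*M[:2,0]; d=m-[.6033,.18]; print('pan in disp',d@[np.cos(.173),np.sin(.173)],d@[-np.sin(.173),np.cos(.173)])
E
```

```text
clock: 14.82
eef_pos: [0.5105, 0.1625, -0.0086]
ee_rot: [0.996, 0.086, 0.003, -0.002]
contact_force: [-1.2, -0.0, -1.9]
width: 0.011
[ 0.5104519   0.16254836 -0.00864036] 0.17177354824524343 [ 0.00542483  0.00398795 -0.99997733] [-1.18593584 -0.03811852 -1.86160696] 0.010958385815165096
pan in disp -0.048167107087438835 -0.0012651978299554653
```

Pan at x' = -48 mm and about 7 mm up. Setting it down here and releasing.

```bash
python3 -m handwheel '[[0,0,-4,0,0,0,1],[0,0,-4,0,0,0,1],[0,0,-2,0,0,0,1],[0,0,0,0,0,0,0.4],[0,0,0,0,0,0,0.4],[0,0,0,0,0,0,0.4]]'; python3 - <<'E'
from m import *
o=arm.get_obs();p=o['eef_pos'];M=R.from_quat(o['ee_rot']).as_matrix();yaw=np.arctan2(M[1,0],M[0,0]);print(p,yaw,M[:,2],o['contact_force'],o['width'])
for n in('side','wrist'):
    im=vision.get_image(n); cv2.imwrite(f'pics/{n}9.png',im[:,:,::-1])
crop('pics/side9.png','pics/c15.png',190,130,430,350,3)
E
```

```text
clock: 15.58
eef_pos: [0.5103, 0.1627, -0.0147]
ee_rot: [0.996, 0.086, 0.004, -0.002]
contact_force: [0.3, 0.5, 0.5]
width: 0.0256
[ 0.51033765  0.16267838 -0.01471184] 0.17213650609354836 [ 0.00854367  0.00474083 -0.99995226] [0.3326796  0.48430684 0.54373071] 0.025644807695747906
```

View pics/c15.png

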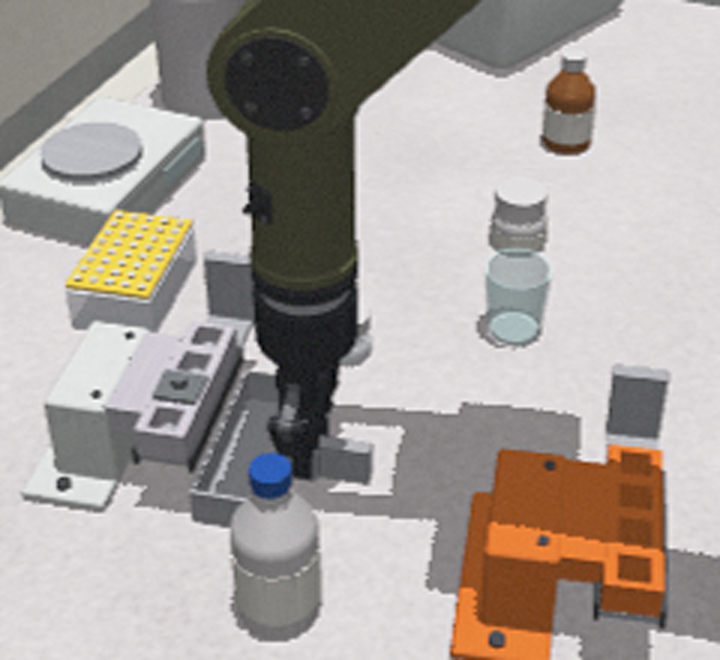

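View pics/wrist9.png

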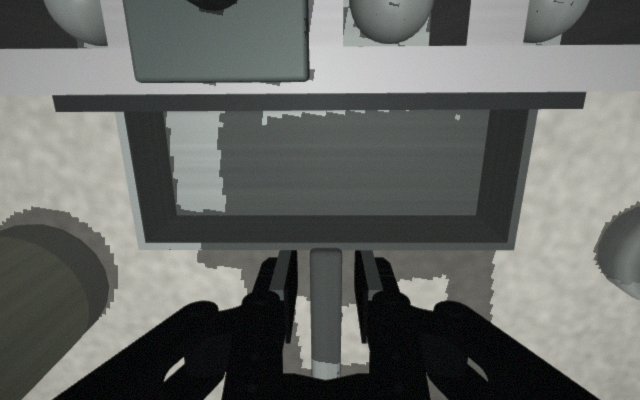

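The wrist view shows the pan centred under the block edge (rim 115–540, block 53–585) and balls visible in the two right cells and the left one, with the cap between. Backing off to the end of the fin, regripping and sliding in.

```bash
python3 -m handwheel '[[-10,-2,0,0,0.008,0,0.4],[-12,-2,0,0,0,0,0.4],[-10,-2,0,0,0,0,0.4],[0,0,0,0,0,0,0.4]]';  python3 -m handwheel '[[0,0,0,0,0,0,1],[0,0,0,0,0,0,1],[0,0,0,0,0,0,1],[0,0,0,0,0,0,1]]'; python3 - <<'E'
from m import *
o=arm.get_obs();p=o['eef_pos'];M=R.from_quat(o['ee_rot']).as_matrix();yaw=np.arctan2(M[1,0],M[0,0]);print(p,yaw,M[:,2],o['contact_force'],o['width'])
E
```

```text
clock: 16.18
eef_pos: [0.4743, 0.1559, -0.0155]
ee_rot: [0.996, 0.086, -0.001, -0.002]
contact_force: [0.7, -0.7, -1.3]
width: 0.0254
clock: 16.68
eef_pos: [0.4748, 0.1561, -0.0152]
ee_rot: [0.996, 0.086, -0.001, -0.002]
contact_force: [-0.2, 0.7, 1.9]
width: 0.0109
[ 0.4747772   0.15609777 -0.01516449] 0.1724668408029593 [-0.00247517  0.00419023 -0.99998816] [-0.18319214  0.70652994  1.89623425] 0.010867753403591451
```

```bash
python3 -m handwheel '[[8,2,0,0,0,0,1],[8,2,0,0,0,0,1],[8,1,0,0,0,0,1],[8,1,0,0,0,0,1],[8,1,0,0,0,0,1],[0,0,0,0,0,0,1]]'; python3 - <<'E'
from m import *
o=arm.get_obs();p=o['eef_pos'];M=R.from_quat(o['ee_rot']).as_matrix();yaw=np.arctan2(M[1,0],M[0,0]);print(p,yaw,M[:,2],o['contact_force'],o['width'])
m=p[:2]+.0826*M[:2,0]; d=m-[.6033,.18]; print('pan in disp',d@[np.cos(.173),np.sin(.173)],d@[-np.sin(.173),np.cos(.173)])
E
```

```text
clock: 17.42
eef_pos: [0.5055, 0.1609, -0.0141]
ee_rot: [0.996, 0.086, -0.01, -0.001]
contact_force: [1.8, 0.0, 0.3]
width: 0.0112
[ 0.50546996  0.16089724 -0.01408221] 0.1724997798191694 [-1.95473782e-02  6.65976183e-05 -9.99808930e-01] [1.78204212 0.02179088 0.30405898] 0.011176177624770153
pan in disp -0.017073332129473772 -0.0020186194661055094
```

```bash
python3 -m handwheel '[[7,2,0,0,-0.01,0,1],[7,2,0,0,-0.01,0,1],[5,2,0,0,-0.004,0,1],[0,0,0,0,0,0,1]]'; python3 - <<'E'
from m import *
o=arm.get_obs();p=o['eef_pos'];M=R.from_quat(o['ee_rot']).as_matrix();yaw=np.arctan2(M[1,0],M[0,0]);print(p,yaw,M[:,2],o['contact_force'],o['width'])
m=p[:2]+.0826*M[:2,0]; d=m-[.6033,.18]; print('pan in disp',d@[np.cos(.173),np.sin(.173)],d@[-np.sin(.173),np.cos(.173)])
im=vision.get_image('wrist'); cv2.imwrite('pics/w10.png',im[:,:,::-1])
im=vision.get_image('side'); cv2.imwrite('pics/s10.png',im[:,:,::-1]);crop('pics/s10.png','pics/c16.png',190,130,350,330,4)
E
```

```text
clock: 17.92
eef_pos: [0.5251, 0.1672, -0.0151]
ee_rot: [0.996, 0.086, 0.002, 0.0]
contact_force: [0.4, 0.1, 0.9]
width: 0.0114
[ 0.52513319  0.16715977 -0.01513764] 0.17218433188565205 [ 4.02362112e-03 -3.41739600e-04 -9.99991847e-01] [0.35220813 0.06900576 0.85950736] 0.011392159049280244
pan in disp 0.003389046158692321 0.0007395740996758532
```

View pics/w10.png

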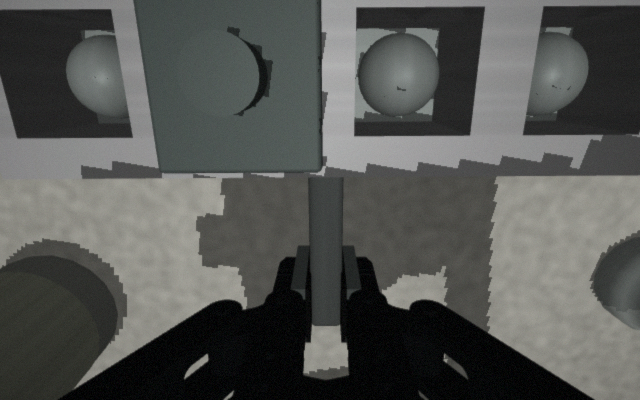

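View pics/c16.png

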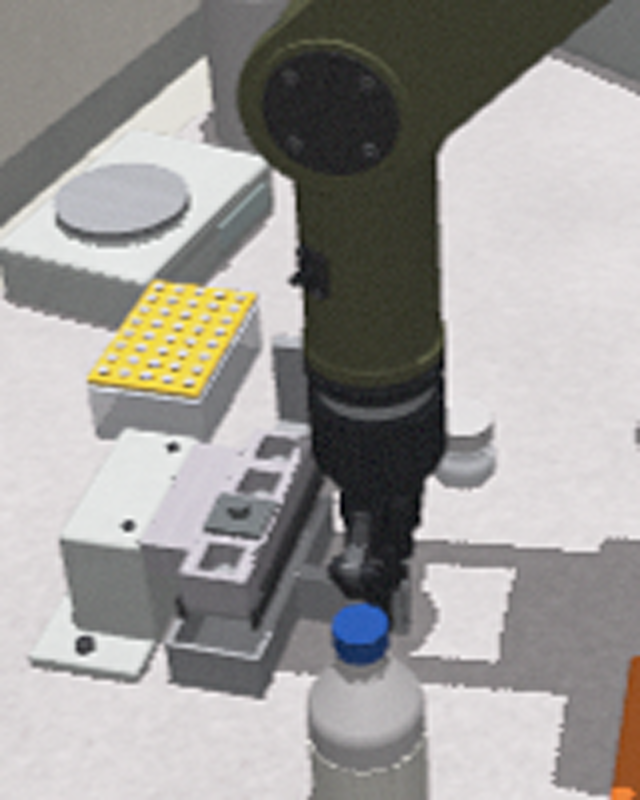

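```bash
python3 -m handwheel '[[0,0,0,0,0,0,0.4],[0,0,0,0,0,0,0.4],[0,0,0,0,0,0,0.4],[-10,-2,0,0,0,0,0.4],[-14,-2,0,0,0,0,0.4],[-14,-2,0,0,0,0,0.4],[0,0,10,0,0,0,0.4],[0,0,25,0,0,0,0.4],[0,0,35,0,0,0,0.4],[0,0,35,0,0,0,0.4],[0,0,35,0,0,0,0.2],[0,0,30,0,0,0,0.0],[0,0,0,0,0,0,0.0]]'; python3 - <<'E'
from m import *
o=arm.get_obs();p=o['eef_pos'];M=R.from_quat(o['ee_rot']).as_matrix();yaw=np.arctan2(M[1,0],M[0,0]);print(p,yaw,M[:,2],o['contact_force'],o['width'])
for n in('side','wrist'):
    im=vision.get_image(n); cv2.imwrite(f'pics/{n}11.png',im[:,:,::-1])
crop('pics/side11.png','pics/c17.png',190,180,350,330,5)
E
```

```text
clock: 19.65
eef_pos: [0.4833, 0.1605, 0.1653]
ee_rot: [0.996, 0.086, 0.005, -0.0]
contact_force: [0.3, 0.1, -0.8]
width: 0.0428
[0.48328071 0.16052441 0.1652508 ] 0.17252795532200166 [ 9.52536900e-03  9.19774969e-04 -9.99954210e-01] [ 0.25782828  0.14012447 -0.80031462] 0.04277076090657747
```

View pics/c17.png

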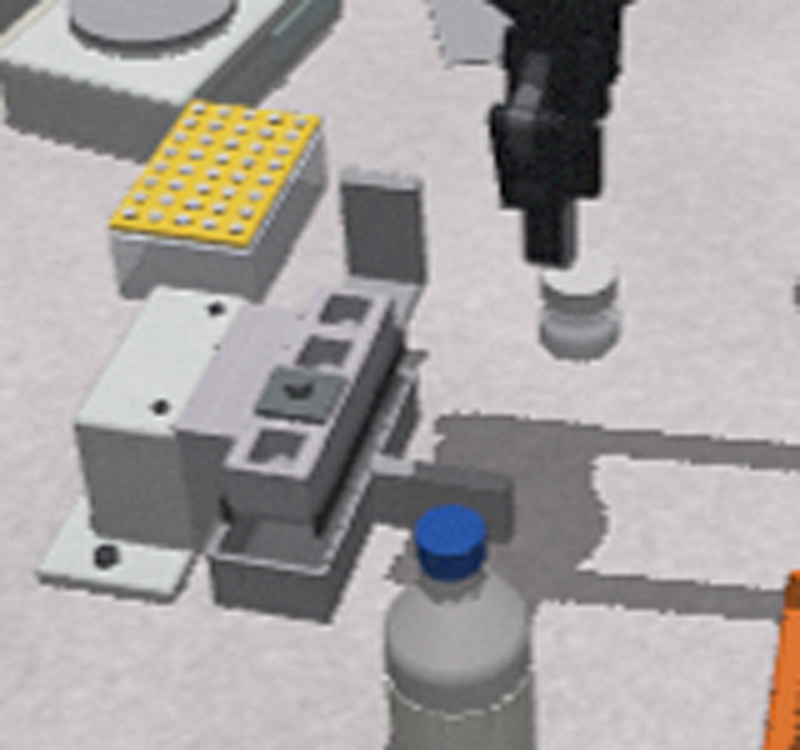

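View pics/wrist11.png

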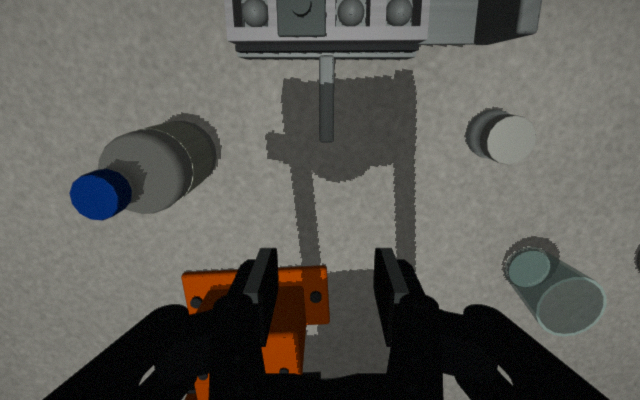

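```bash
python3 - <<'E'
from m import *
c=lambda p:np.array(p)/5+[190,180]
def dis(w): d=w[:,:2]-[.6033,.18]; return (1000*np.c_[d@[np.cos(.173),np.sin(.173)],d@[-np.sin(.173),np.cos(.173)]]).round(1)
print('pan near corners (exp +-28,70)',dis(onz(D,c([(210,557),(331,567)]),.032)))
print('handle end near (exp -95,6)',dis(onz(D,c([(512,481)]),.036)))
print('tab top corners (20,-102),(-20,-102),(20,-114),(-20,-114)',dis(onz(D,c([(342,185),(424,190),(342,172),(420,178)]),.118)))
p=arm.get_obs()['eef_pos']; print(p,dis(p[None]))
w=vision.calibration('wrist');print('wrist handle end (-95,0)',dis(onz(w,[(326,140)],.036)))
E
```

```text
pan near corners (exp +-28,70) [[ 28.6  71.6]
 [-26.6  65.9]]
handle end near (exp -95,6) [[-93.   0.]]
tab top corners (20,-102),(-20,-102),(20,-114),(-20,-114) [[  16.8  -99.3]
 [ -23.6 -103.9]
 [  20.2 -109.5]
 [ -18.8 -112.9]]
[0.48110156 0.15997712 0.16255113] [[-123.8    1.3]]
wrist handle end (-95,0) [[-92.5   0.8]]
```

```bash
python3 -m handwheel '[[18,-11,0,0,0.005,0,0],[18,-11,0,0,0.005,0,0],[18,-11,0,0,0,0,0],[18,-11,0,0,0,0,0],[18,-11,0,0,0,0,0],[18,-11,0,0,0,0,0],[16,-10,0,0,0,0,0],[12,-8,0,0,0,0,0],[0,0,0,0,0,0,0]]'; python3 - <<'E'
from m import *
def dis(w): d=w[:,:2]-[.6033,.18]; return (1000*np.c_[d@[np.cos(.173),np.sin(.173)],d@[-np.sin(.173),np.cos(.173)]]).round(1)
o=arm.get_obs();p=o['eef_pos'];M=R.from_quat(o['ee_rot']).as_matrix();yaw=np.arctan2(M[1,0],M[0,0]);print(p,dis(p[None]),yaw,M[:,2])
w=vision.calibration('wrist');im=vision.get_image('wrist'); cv2.imwrite('pics/w12.png',im[:,:,::-1])
# predicted tab top corners
Rd=lambda x,y,z:[.6033+np.cos(.173)*x-np.sin(.173)*y,.18+np.sin(.173)*x+np.cos(.173)*y,z]
print(proj(w,[Rd(.02,-.102,.118),Rd(-.02,-.102,.118),Rd(.02,-.114,.118),Rd(-.02,-.114,.118)]).round())
E
```

```text
clock: 20.88
eef_pos: [0.6266, 0.0672, 0.1574]
ee_rot: [0.996, 0.085, -0.007, 0.0]
contact_force: [-0.6, 0.7, -0.4]
width: 0.0425
[0.62661133 0.06717881 0.15739144] [[   3.5 -115.1]] 0.17009209367288064 [-0.01353579 -0.00207464 -0.99990623]
[[304. 186.]
 [305. 246.]
 [324. 186.]
 [324. 246.]]
```

View pics/w12.png

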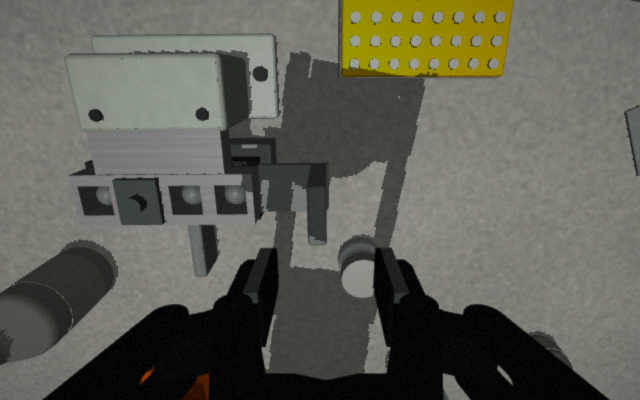

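Tab top at (317,185–245), with the finger centre at column 325, so a 5 mm correction in y'. The pot at (360,278) is well below the fingers.

```bash
python3 -m handwheel '[[-4,4,0,0,-0.013,0.003,0],[0,0,-20,0,0,0,0],[0,0,-20,0,0,0,0],[0,0,-8,0,0,0,0],[0,0,0,0,0,0,0]]'; python3 - <<'E'
from m import *
def dis(w): d=w[:,:2]-[.6033,.18]; return (1000*np.c_[d@[np.cos(.173),np.sin(.173)],d@[-np.sin(.173),np.cos(.173)]]).round(1)
o=arm.get_obs();p=o['eef_pos'];M=R.from_quat(o['ee_rot']).as_matrix();yaw=np.arctan2(M[1,0],M[0,0]);print(p,dis(p[None]),yaw,M[:,2])
w=vision.calibration('wrist');im=vision.get_image('wrist'); cv2.imwrite('pics/w13.png',im[:,:,::-1])
im=vision.get_image('side'); cv2.imwrite('pics/s13.png',im[:,:,::-1]);crop('pics/s13.png','pics/c18.png',190,150,350,300,5)
E
```

```text
clock: 21.55
eef_pos: [0.6171, 0.0752, 0.1099]
ee_rot: [0.996, 0.089, -0.0, 0.0]
contact_force: [-0.5, -0.3, 0.8]
width: 0.0428
[0.61707139 0.07524774 0.10992998] [[  -4.5 -105.6]] 0.177406703466976 [-4.36095342e-04 -6.09991790e-04 -9.99999719e-01]
```

View pics/w13.png

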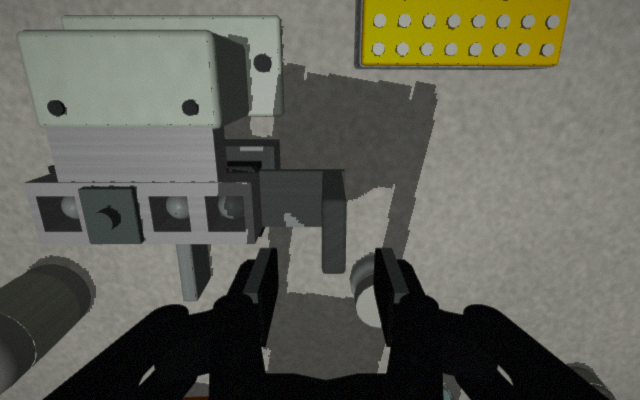

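View pics/c18.png

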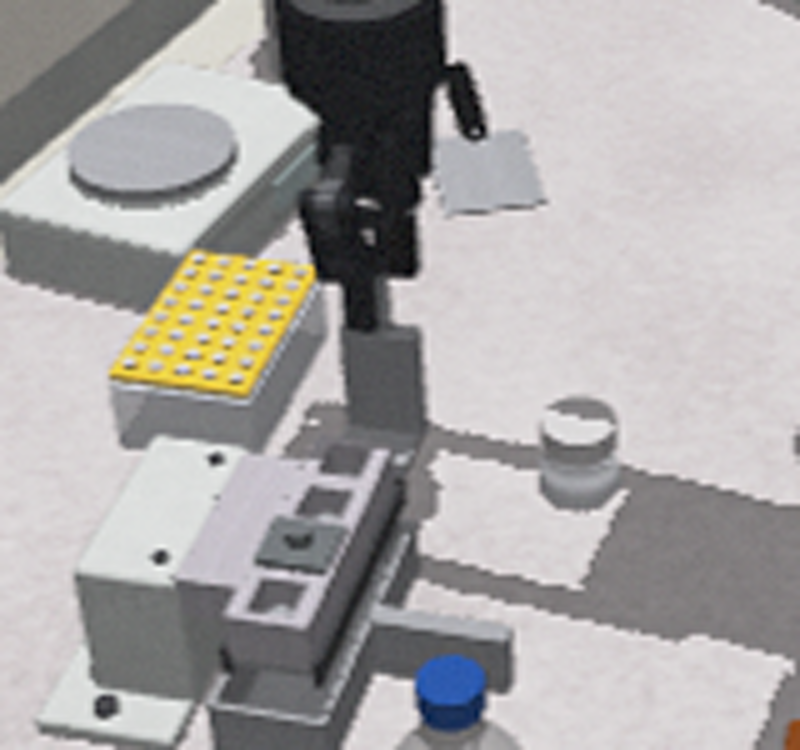

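```bash
python3 -m handwheel '[[4,-3,0,0,0,-0.004,0],[0,0,-15,0,0,0,0],[0,0,-15,0,0,0,0],[0,0,-9,0,0,0,0],[0,0,0,0,0,0,0]]'; python3 - <<'E'
from m import *
def dis(w): d=w[:,:2]-[.6033,.18]; return (1000*np.c_[d@[np.cos(.173),np.sin(.173)],d@[-np.sin(.173),np.cos(.173)]]).round(1)
o=arm.get_obs();p=o['eef_pos'];M=R.from_quat(o['ee_rot']).as_matrix();yaw=np.arctan2(M[1,0],M[0,0]);print(p,dis(p[None]),yaw,M[:,2])
w=vision.calibration('wrist');im=vision.get_image('wrist'); cv2.imwrite('pics/w14.png',im[:,:,::-1])
E
```

```text
clock: 22.28
eef_pos: [0.6229, 0.0717, 0.0698]
ee_rot: [0.996, 0.086, 0.001, 0.0]
contact_force: [0.2, 0.7, 0.5]
width: 0.0427
[0.6229285  0.07168547 0.06975481] [[   0.7 -110.1]] 0.1725169849691324 [ 2.84288782e-03 -5.47668702e-04 -9.99995809e-01]
```

View pics/w14.png

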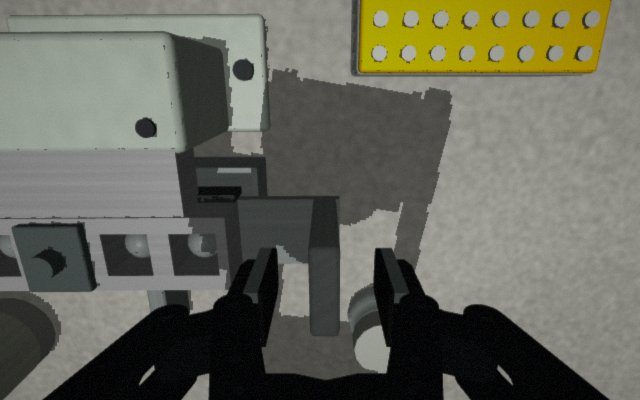

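Tab (311–339) exactly centred. Lowering a bit more and closing.

```bash
python3 -m handwheel '[[0,0,-6,0,0,0,0],[0,0,0,0,0,0,1],[0,0,0,0,0,0,1],[0,0,0,0,0,0,1],[0,0,0,0,0,0,1],[0,0,0,0,0,0,1],[0,0,0,0,0,0,1]]'; python3 - <<'E'
from m import *
def dis(w): d=w[:,:2]-[.6033,.18]; return (1000*np.c_[d@[np.cos(.173),np.sin(.173)],d@[-np.sin(.173),np.cos(.173)]]).round(1)
o=arm.get_obs();p=o['eef_pos'];M=R.from_quat(o['ee_rot']).as_matrix();yaw=np.arctan2(M[1,0],M[0,0]);print(p,dis(p[None]),yaw,M[:,2],o['width'],o['contact_force'])
E
```

```text
clock: 23.2
eef_pos: [0.624, 0.0721, 0.0647]
ee_rot: [0.996, 0.087, 0.003, 0.0]
contact_force: [0.5, 0.2, -1.2]
width: 0.0113
[0.62399827 0.0720885  0.06466243] [[   1.8 -109.9]] 0.17359524968774023 [ 5.42205967e-03 -2.22462436e-04 -9.99985276e-01] 0.011263812148022728 [ 0.46946487  0.18039032 -1.1658035 ]
```

```bash
cat > st.py <<'E'
from m import *
def dis(w): d=w[:,:2]-[.6033,.18]; return (1000*np.c_[d@[np.cos(.173),np.sin(.173)],d@[-np.sin(.173),np.cos(.173)]]).round(1)
o=arm.get_obs();p=o['eef_pos'];M=R.from_quat(o['ee_rot']).as_matrix();yaw=np.arctan2(M[1,0],M[0,0]);print(p,dis(p[None]),yaw.round(4),M[:,2].round(4),o['width'],o['contact_force'].round(1),o['clock'])
E
python3 -m handwheel '[[2,-10,0,0,0,0,1],[2,-10,0,0,0,0,1],[2,-10,0,0,0,0,1],[2,-10,0,0,0,0,1],[2,-10,0,0,0,0,1]]'; python3 st.py
```

```text
clock: 23.82
eef_pos: [0.6307, 0.0347, 0.0647]
ee_rot: [0.996, 0.087, 0.001, -0.009]
contact_force: [-1.6, 9.3, -0.1]
width: 0.0112
[0.63066057 0.03466546 0.06469545] [[   1.9 -147.9]] 0.1747 [ 1.000e-04  1.860e-02 -9.998e-01] 0.011213541589384344 [-1.6  9.3 -0.1] 23.825
```

```bash
python3 -m handwheel '[[2,-10,0,-0.006,0,0,1],[2,-10,0,-0.006,0,0,1],[2,-10,0,-0.004,0,0,1],[2,-10,0,-0.004,0,0,1],[2,-10,0,-0.004,0,0,1]]'; python3 st.py
```

```text
clock: 24.45
eef_pos: [0.6372, -0.0034, 0.0646]
ee_rot: [0.996, 0.088, -0.002, -0.006]
contact_force: [-1.9, 9.1, 0.3]
width: 0.0111
[ 0.63722578 -0.00336594  0.06461837] [[   1.9 -186.5]] 0.1758 [-0.0051  0.0117 -0.9999] 0.011064909411438449 [-1.9  9.1  0.3] 24.45
```

```bash
python3 -m handwheel '[[2,-10,0,-0.004,0.002,0,1],[2,-10,0,-0.004,0.002,0,1],[0,-2,0,0,0,0,1],[0,0,0,0,0,0,1]]'; python3 st.py; python3 - <<'E'
from h import *
im=vision.get_image('side'); cv2.imwrite('pics/s15.png',im[:,:,::-1]);crop('pics/s15.png','pics/c19.png',190,170,350,320,5)
im=vision.get_image('scene'); cv2.imwrite('pics/sc15.png',im[:,:,::-1]);crop('pics/sc15.png','pics/c20.png',330,180,460,300,5)
E
```

```text
clock: 24.95
eef_pos: [0.6398, -0.0192, 0.0646]
ee_rot: [0.996, 0.088, -0.005, -0.007]
contact_force: [-1.1, 1.2, -1.4]
width: 0.0114
[ 0.63982075 -0.01917775  0.06464436] [[   1.7 -202.5]] 0.1766 [-0.0109  0.0123 -0.9999] 0.011407148962262765 [-1.1  1.2 -1.4] 24.95
```

View pics/c19.png

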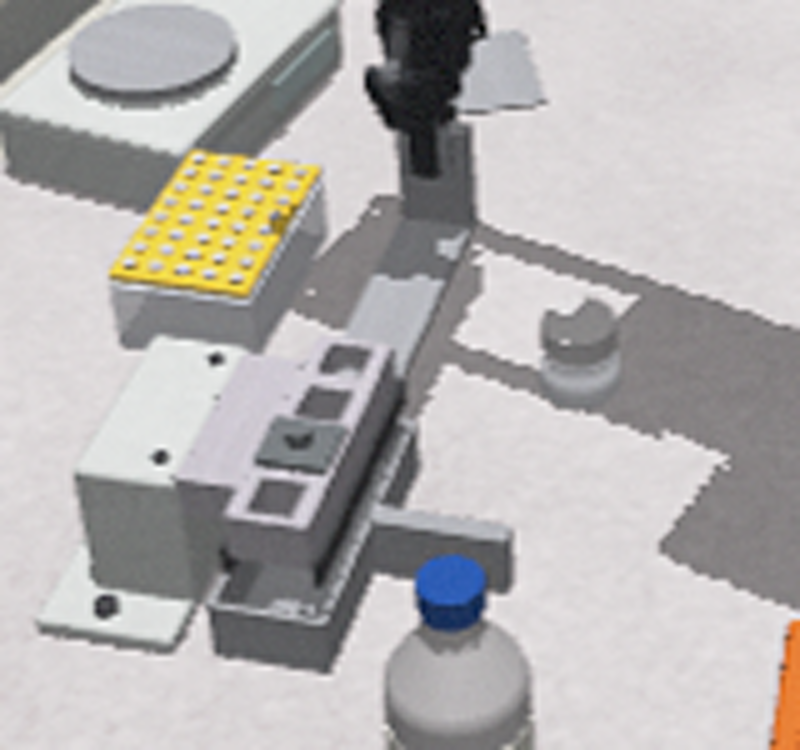

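View pics/c20.png

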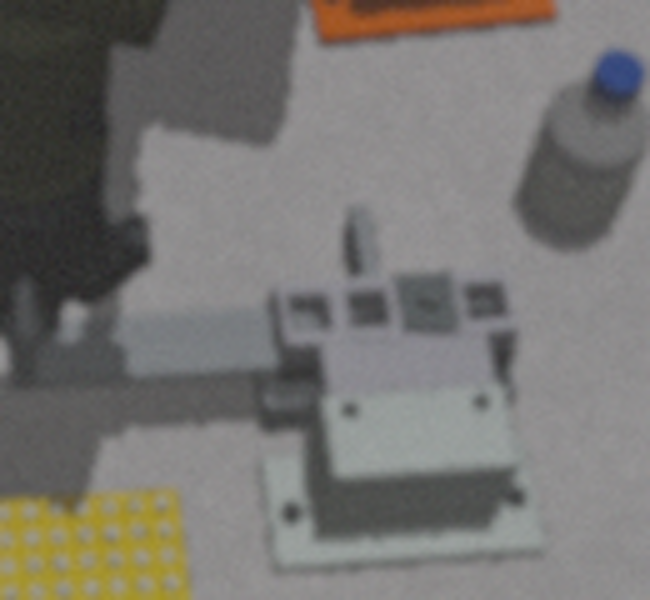

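Cells +48 and -16 now look empty, and the last one (c20 (308,310)) still shows something light. A small nudge further for margin, then check close.

```bash
python3 -m handwheel '[[1,-6,0,0,0,0,1],[0,0,0,0,0,0,1],[0,0,0,0,0,0,1]]'; python3 st.py; python3 - <<'E'
from h import *
im=vision.get_image('wrist'); cv2.imwrite('pics/w16.png',im[:,:,::-1])
im=vision.get_image('side'); cv2.imwrite('pics/s16.png',im[:,:,::-1])
a=cv2.imread('pics/side11.png')[235:310,225:285]; b=im[235:310,225:285,::-1]
cv2.imwrite('pics/c21.png',cv2.resize(np.hstack([a,b]),None,fx=6,fy=6,interpolation=cv2.INTER_CUBIC))
E
```

```text
clock: 25.42
eef_pos: [0.6407, -0.0238, 0.0646]
ee_rot: [0.996, 0.088, -0.005, -0.008]
contact_force: [-0.9, 3.3, -1.8]
width: 0.0109
[ 0.64066096 -0.02382853  0.06462177] [[   1.7 -207.2]] 0.1768 [-0.0111  0.0141 -0.9998] 0.010940732838217709 [-0.9  3.3 -1.8] 25.425
```

View pics/c21.png

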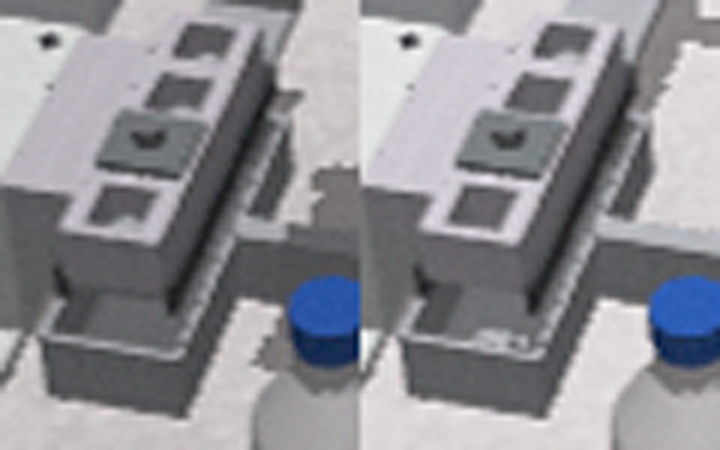

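View pics/w16.png

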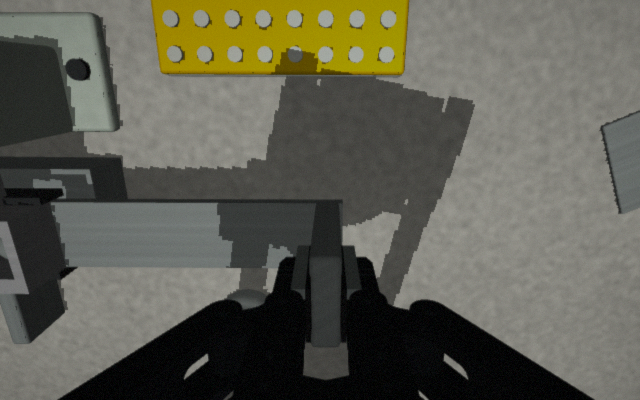

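The before/after crops show that the +48 and -16 cells emptied, the -48 ball stayed, and a ball is visible in the pan at (500,338). Pushing the gate home.

```bash
python3 -m handwheel '[[-2,10,0,0,-0.006,-0.002,1],[-2,10,0,0,-0.004,-0.001,1],[-2,10,0,0,0,0,1],[-2,10,0,0,0,0,1],[-1,10,0,0,0,0,1],[-2,10,0,0,0,0,1],[-2,10,0,0,0,0,1],[-2,10,0,0,0,0,1],[-2,10,0,0,0,0,1],[-1,10,0,0,0,0,1]]'; python3 st.py
```

```text
clock: 26.78
eef_pos: [0.6282, 0.048, 0.0648]
ee_rot: [0.996, 0.084, 0.002, 0.013]
contact_force: [-0.5, -9.2, 1.8]
width: 0.0113
[0.62824612 0.04795502 0.06476415] [[   1.8 -134.4]] 0.169 [ 0.007  -0.0247 -0.9997] 0.011251619340842782 [-0.5 -9.2  1.8] 26.775
```

```bash
python3 -m handwheel '[[-2,10,0,0.01,0.003,0.002,1],[-2,10,0,0.01,0.003,0.002,1],[-1,8,0,0.005,0,0,1]]'; python3 st.py; python3 -m handwheel '[[-1,5,0,0,0,0,1],[-1,4,0,0,0,0,1]]'; python3 st.py
```

```text
clock: 27.15
eef_pos: [0.6245, 0.0687, 0.0647]
ee_rot: [0.996, 0.086, 0.001, 0.004]
contact_force: [-1.1, -8.8, -0.3]
width: 0.0109
[0.62445824 0.06872394 0.06469874] [[   1.7 -113.3]] 0.1719 [ 0.0023 -0.0086 -1.    ] 0.010904714211329087 [-1.1 -8.8 -0.3] 27.15
clock: 27.4
eef_pos: [0.6237, 0.0729, 0.0648]
ee_rot: [0.996, 0.085, 0.001, 0.007]
contact_force: [2.2, -8.8, -2.0]
width: 0.011
[0.62369805 0.0729387  0.06475022] [[   1.7 -109. ]] 0.1711 [ 0.004  -0.0146 -0.9999] 0.010977599972152552 [ 2.2 -8.8 -2. ] 27.4
```

Past the starting position. Continuing until the stop shows as force.

```bash
for i in 1 2; do python3 -m handwheel '[[0,4,0,0.004,0,0,1],[0,4,0,0.003,0,0,1]]'; python3 st.py; done
```

```text
clock: 27.65
eef_pos: [0.6235, 0.074, 0.0647]
ee_rot: [0.996, 0.085, 0.001, 0.009]
contact_force: [0.8, -14.6, -0.8]
width: 0.0109
[0.62345561 0.0739616  0.06473859] [[   1.6 -107.9]] 0.171 [ 0.0027 -0.017  -0.9999] 0.01091174373856902 [  0.8 -14.6  -0.8] 27.65
clock: 27.9
eef_pos: [0.6234, 0.0738, 0.0648]
ee_rot: [0.996, 0.085, 0.0, 0.01]
contact_force: [0.0, -12.8, -0.6]
width: 0.0112
[0.62342995 0.07379378 0.06476447] [[   1.5 -108.1]] 0.17 [ 0.0017 -0.0203 -0.9998] 0.01117590890070976 [  0.  -12.8  -0.6] 27.9
```

```bash
python3 -m handwheel '[[-1,8,0,0,0,0,1],[-1,8,0,0,0,0,1]]'; python3 st.py
```

```text
clock: 28.15
eef_pos: [0.6235, 0.0731, 0.0649]
ee_rot: [0.996, 0.085, 0.0, 0.022]
contact_force: [2.5, -25.6, -2.9]
width: 0.011
[0.62349067 0.07305706 0.06488993] [[   1.5 -108.8]] 0.1702 [ 0.0038 -0.044  -0.999 ] 0.01102718902952718 [  2.5 -25.6  -2.9] 28.15
```

The force rose to 26 N without any travel, so the gate is on its stop. Relaxing, opening and lifting away.

```bash
python3 -m handwheel '[[0,-1,0,0.02,0,0,1],[0,0,0,0,0,0,0.4],[0,0,0,0,0,0,0.2],[0,0,0,0,0,0,0.1],[0,0,10,0,0,0,0.1],[0,0,25,0,0,0,0.1],[0,0,35,0,0,0,0.1],[0,0,35,0,0,0,0.1],[0,0,0,0,0,0,0.1]]'; python3 st.py; python3 - <<'E'
from h import *
im=vision.get_image('wrist'); cv2.imwrite('pics/w17.png',im[:,:,::-1])
im=vision.get_image('side'); cv2.imwrite('pics/s17.png',im[:,:,::-1]);crop('pics/s17.png','pics/c22.png',190,180,350,330,5)
E
```

```text
clock: 29.28
eef_pos: [0.6233, 0.0736, 0.1759]
ee_rot: [0.996, 0.084, 0.002, 0.011]
contact_force: [0.8, 0.2, -0.5]
width: 0.0385
[0.62328156 0.07356476 0.17591048] [[   1.4 -108.3]] 0.1685 [ 0.0049 -0.0211 -0.9998] 0.03854516931090658 [ 0.8  0.2 -0.5] 29.275
```

View pics/w17.png

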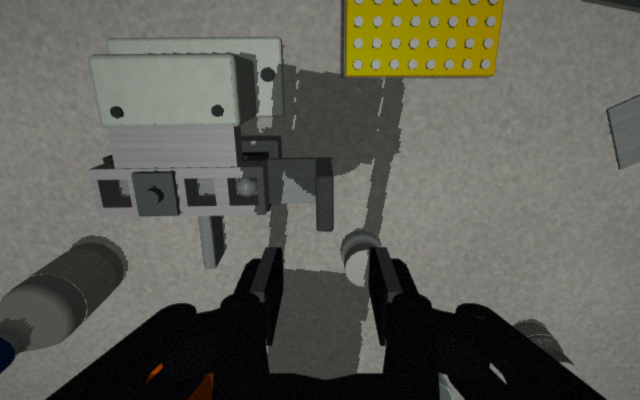

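View pics/c22.png

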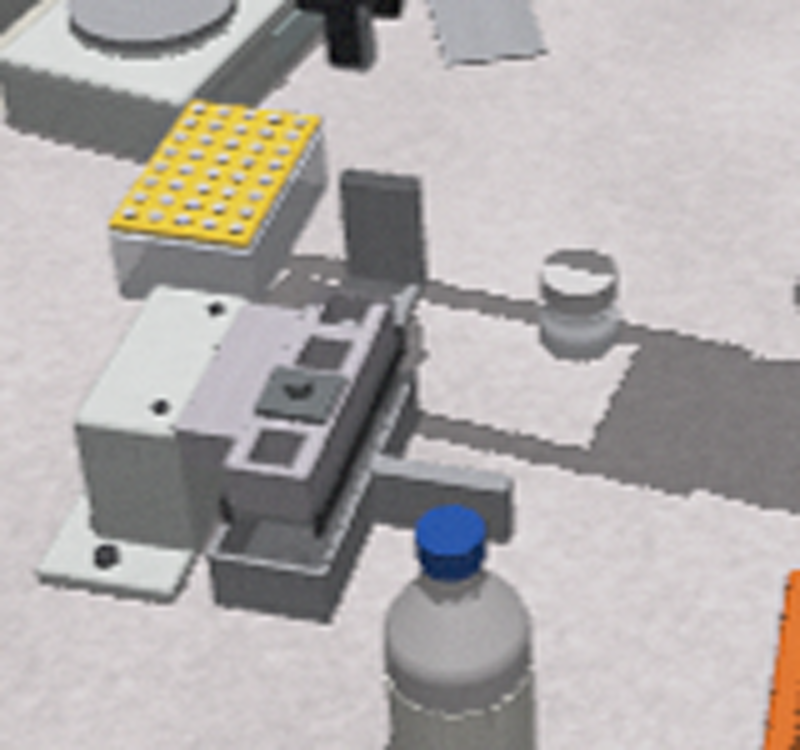

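Cell -48 still holds its ball (245,187) and the other cells are empty. The tab is back at its home pose and the pan is unmoved. One last overview for bystanders and stray balls.

```bash
python3 - <<'E'
from h import *
im=vision.get_image('scene'); cv2.imwrite('pics/sc18.png',im[:,:,::-1])
crop('pics/sc18.png','pics/c23.png',190,140,480,320,2.7)
E
```

```text
(no output)
```

View pics/c23.png

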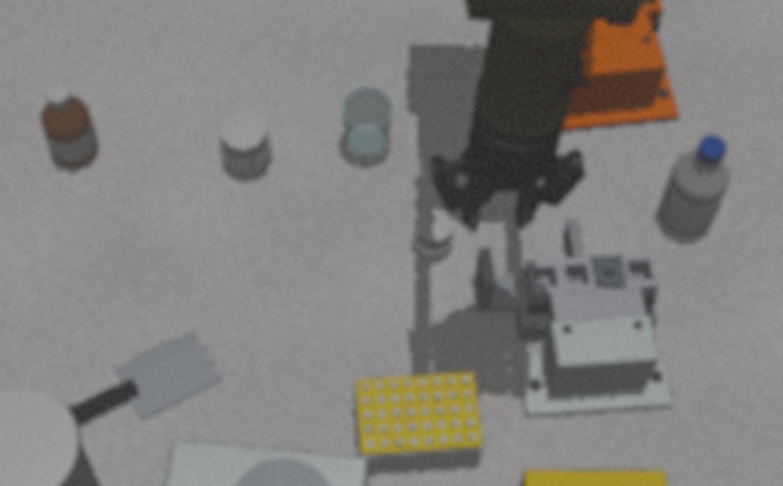

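All bystanders are in place, there are no stray balls on the bench, and the arm is clear of everything. Handing in.

```bash
python3 -c "
from station import arm
print(arm.finish_job())"
```

```text
the job is handed in; nothing more can be done
None
```

I set the pan under the white dispenser with its handle towards the robot. I pulled the gate out to about 99 mm, which emptied the cells at y = +48 and -16. Then I pushed it home and handed the job in at about 29 s of the 64 s.

**What went wrong on the way:** the first grasp of the pan failed. The real fingertips are about 24 mm higher than the reported TCP, so the fingers held only the top edge of the fin. The pan slipped off and landed beside the jar. A second try shut just above the fin; after correcting the height from the images, the third grasp held. No bystander looked moved in any later picture.

**Last checks:**
- **Gate:** it is at its stop. The force rose to 26 N with no further travel, and the tab was at y' ≈ -108 mm, its home position.
- **Balls:** the third ball is visible in the cell at y = -48, and the other open cells are empty.
- **Pan:** it was about 2 mm from the target when measured before the pull, and the final picture shows it unmoved.
- **Bench:** I saw no stray balls, the bystanders are in place, and the robot was clear of everything.

**Not confirmed:** I could not see both dropped balls in the pan at once. One was visible after the drop; I infer the second from its empty cell and the bench being clear.

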